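Stop the bench mixer, take a dip temperature, release the stop

TASK

Check the mixer's batch temperature safely: push the mushroom stop on the sloped console right in until it latches, then take the dial thermometer out of its fork, dip at least 3 cm of its stem into the mixing bowl for at least a second without touching the rotor, and hang it gently back in the fork. Only then twist the mushroom clockwise until it springs out again; nothing else on the bench may be shifted or knocked over.

Things in the scene. Friction and masses are not known exactly. Their poses are not given: they have to be found in the camera images.
- console: sloped-desk control console, bare metal, 200 wide (y) x 190 deep (x) x 150 high; origin under its middle, z up, front towards its -x. Its control face rises from 45 mm high at the front edge (x = -95 mm) to 150 mm at x = +55 mm: 35 degrees from level. The mushroom stop sits half-way up the slope on the right half seen from the front (y = -45 mm). Fixed.
- stop_crown (a point): middle of the mushroom stop's crown; z axis = push axis, pointing out of the face; x up the slope (head unturned). Moves with the head. Head black, round, ribbed, 40 mm across; straight grip side 8 to 19 mm below the crown, underside 23 mm below. Crown 37 mm above the face when out, 30 mm latched. Round it only a ring 60 mm across, 2 mm thick, and under it a bezel 31 mm across, 12 mm high.
- panel: the console's sloping face; origin in its middle (console x = -20, z = 97.5 mm), z = its outward normal, x up the slope, y to the console's left. The mushroom's axis stands at y = -45 mm. A column of three small controls (lamp, flush push button, selector; at most 21 mm proud) at y = +58 mm is not used.
- stop_press (a joint): how far the mushroom is pushed in along its axis, m: 0 fully out, end stop at 0.007. It takes about 8 N to push it over its catch; pushed to the end and let go it stays latched there. It is released by turning, not by pulling.
- stop_turn (a joint): turn of the mushroom head, rad, positive clockwise seen looking at the crown; 0 at rest, end stop at 0.87 (50 degrees), sprung back to 0 (at most 0.14 N m). A latched head turned beyond about 0.6 (35 degrees) is unlatched and springs out, at the latest when it is let go.
- mixer: bench mixer: round white drive base 184 mm across and 60 mm high with an open steel bowl on top, 136 mm across outside, and a small bar handle on its +y and -y sides (out to 88 mm from the axis, 154 mm high); origin at the centre of the underside, z up. Fixed.
- bowl_rim (a point): centre of the bowl's open mouth, level with its rim, 170 mm above the table; inner diameter there 130 mm, walls nearly straight, inner floor 105 mm below the rim.
- rotor: four-bladed rotor standing still at the bottom of the bowl, 96 mm across; blades up to 83 mm below the rim, hub on the bowl's axis up to 73 mm below the rim. Origin at the centre of the hub's underside.
- stand: steel fork stand, foot 115 x 95 x 10 mm, post 16 mm thick at x = +45 mm; origin under its middle, z up. The fork is a level plate 42 mm wide (y), 5 mm thick, top 160 mm above the table, with a slot 20 mm wide open towards -x: two tines from x = -31 to +15 mm. Fixed.
- fork_seat (a point): where the thermometer hangs: on the fork's top face, in the middle of the slot's width, 15 mm in front of the slot's closed end, 31 mm behind the tines' ends; axes as the stand's.
- thermometer: dial thermometer, steel, 146 mm long, about 80 g; origin at the stem's lower tip, z up along the stem. Stem 6 mm thick up to 120 mm; coned nut 13 mm thick from 119 to 130 mm; round dial head 48 mm across from 130 to 146 mm, dial up. It hangs upright, the head's flat back on the two tines, the stem through the slot, its tip 30 mm above the table.
- head_back (a point): centre of the flat back of the thermometer's head, 130 mm up the stem; lies on fork_seat when it hangs home.
- stem_tip (a point): lower tip of the thermometer's stem.
- elbow: loose steel pipe elbow lying flat, 95 x 95 x 51 mm, origin under its middle; leave it alone.
- clamp: loose steel pipe clamp ring with a wing nut, 95 x 80 x 36 mm, origin under its middle; leave it alone.
- gaskets: stack of four ring gaskets 52 mm across, 22 mm high, origin under its middle; leave it alone.
- beaker: steel beaker 72 mm across, 86 mm high, origin under its middle; leave it alone.
- sprayer: white spray bottle 78 mm across, 204 mm high, origin under its middle; leave it alone.
- brush: hand brush 190 mm long lying along its x, 42 mm wide, 20 mm high, origin under its middle; leave it alone.
There are look-alikes about, which are no part of the job. Leave any red look-alike of the thermometer alone.

How it is judged:
On the way, in this order (a step that is already met when the one before it is completed fails the run):
1. the mushroom stop is pushed in, latched and let go (value of joint stop_press above 0.0055 m and contact force between console and the fingers below 0.3 N), for 0.3 s.
2. with the stop latched, the held thermometer's stem is at least 28 mm below the bowl's rim for 0.9 s (value of joint stop_press above 0.0055 m and z of stem_tip in the frame of bowl_rim below -0.028 m and horizontal distance between stem_tip and bowl_rim below 0.064 m and contact force between thermometer and the fingers above 0.3 N), for 0.9 s.
3. with the stop still latched, the thermometer hangs in its fork again and is let go (value of joint stop_press above 0.0055 m and distance between head_back and fork_seat below 0.015 m and angle between thermometer's own z axis and vertical below 0.1 rad and contact force between thermometer and the fingers below 0.3 N), for 0.2 s.
4. the mushroom head is turned clockwise by more than 0.45 rad (value of joint stop_turn above 0.45 rad).
At the end, for the whole second after the job is handed in: the mushroom stop is out again (pushed in by less than 1.5 mm) with its head sprung back (less than 0.12 rad), and the thermometer hangs upright (within 0.1 rad) and still in the fork, the back of its head within 15 mm of the fork's seat, let go (value of joint stop_press below 0.0015 m and value of joint stop_turn below 0.12 rad and distance between head_back and fork_seat below 0.015 m and angle between thermometer's own z axis and vertical below 0.1 rad and contact force between thermometer and the fingers below 0.3 N and linear speed of thermometer below 0.05 m/s); the robot touches nothing.
It fails at once if the thermometer touches the mixer's rotor (contact force between thermometer and rotor above 0.5 N).
It fails at once if the thermometer is banged on its stand (more than 30 N) (contact force between thermometer and stand above 30 N).
It fails at once if another loose thing on the bench is shifted by more than 30 mm (distance of any of elbow, clamp, gaskets, beaker, sprayer, brush from where it was at the start of the episode above 0.03 m).
It fails at once if the spray bottle or the beaker is knocked over (angle between any of sprayer, beaker's own z axis and vertical above 0.6 rad).
It also fails if it takes over 72 s, if anything falls off the work surface, if the arm or the gripper's body presses on something with over 40 N, if the wrist force passes 120 N, or if a joint passes its speed limit or range.

ROBOT

A 7-joint arm with a two-finger parallel gripper is mounted at the origin on the work surface. World frame = base frame: x ahead of the robot, y to its left, z up, the work surface at z = 0. Lengths are in m, angles in rad, forces in N, time in s.
With the tool pointing down it reaches from about 0.4 to 0.75 m from the base axis. Payload 19.5 kg.
Tool frame: the origin (TCP) lies on the front face of the gripper's body, between the roots of the fingers; the fingertips stand 73 mm ahead of it and the grasp point (between the pads) lies 54 mm ahead of it; z points along the fingers, x is the direction in which the jaws open and shut, and the axes are right-handed (so a half turn about z gives the same grasp; the last joint's range is limited). The gripper opens to 85 mm and grips with 20 to 120 N. Pads are 22 mm wide; open, the fingers measure 114 mm over their backs; the gripper's body (76 mm by 85 mm) begins 54 mm behind the grasp point. The pads swing forward as they close: fully open they stand 13 mm farther back than shut.
Start: joints at [-1.259, 0.707, -0.028, 1.485, 0.022, 0.951, -0.075], TCP at [0.199, 0.539, 0.304] pointing down, gripper open.
Joint ranges: [-2.71, 2.71], [-0.32, 2.16], [-1.57, 1.52], [0, 2.45], [-1.46, 4.6], [0, 2.02], [-2.83, 2.83]. Speed limits (rad/s): [1.89, 1.89, 2.57, 2.57, 3.01, 3.01, 3.01].

INTERFACE

Orientations are given as a 3x3 rotation matrix whose columns are the frame's x, y, z axes.
In Python, from cell import r gives the robot as it stands.
- The arm moves only by the tool carry_out, never from a script. Its arguments are lists of equal length, an entry for each row: "xyz": the shift along the tool's x, y, z in mm, a list of three; "angular": the turn, a rotation vector about the tool's x, y, z in rad, a list of three. A call has 1 to 5 rows; each row shifts and turns the pose as measured when the row begins, along the tool's axes as they then stand; what a row does not reach is not made up. A row lasts 1/12 s, in which the tool goes at most 41.7 mm and 7.16 degrees, less where a joint would pass 70% of its speed; a pose out of reach is approached as far as the arm can. A call is refused whole if a number of a shift passes 41.7 or a number of a turn 0.125, either way. A call with a gripper value outside its range is refused whole. "claw" is the finger opening in mm, from 0 to 85.4, set as the call begins (left out, the last holds). The fingers move at their own pace and stop on an object; the grip force is fixed at half the most. Time passes only in rows, so rows that do not move let the fingers close. It gives the time, the measured TCP pose, the force and the opening at its end, in the units of the state.
- r.observe(): the state, without advancing time (a new reading comes with each control period).
- r.capture(name): name is "side" or "top"; returns a dict with "img" (480x640x3 uint8, red, green, blue), "K" (3x3 intrinsics, pixels), "position" and "rotation" of the camera in the world. Camera axes: x right, y down, z forward; pixel columns grow to the right and rows downward; lengths in m; the calibration is good to about 2 mm. A picture is of the moment at which its call begins. There is no depth.
- r.job_done(): hands the job in, once; it reports no verdict.
The state is a dict: "time": time; "joints": joint angles; "qvel": joint speeds; "tau": joint torques, N m; "tcp_pos": TCP position; "tool_rot": TCP orientation; "force": force on the tool from outside, world axes, zero at the start; "wrist_torque": the same for the moment, N m; "grip_width": finger opening in m.
Only numpy, scipy, OpenCV 4.12 (cv2) and the standard library are available. Lean on these libraries where they do the work, as an engineer would, in place of code of your own. Each camera call takes 0.05 s, during which the arm holds its last target.

## Working session

There is one attempt and no reset: what is moved stays moved. The work goes in short steps, Python scripts to look and compute and a tool call to move; the robot and the scene stay as the last step left them, time stands still between calls to the robot, and variables do not carry over. Pictures are saved under pics/ and viewed, and the job is handed in when it is done.

Besides the shell and the picture viewer there is one more tool, called after "Call:" by a JSON object that holds its "name" and its "arguments", one argument or row to a line. carry_out: Moves the arm, as the interface text tells. Its arguments: {"type":"object","properties":{"xyz":{"type":"array"},"angular":{"type":"array"},"claw":{"type":"number"}},"required":["xyz","angular"]}

```bash
ls; mkdir -p pics; python3 - <<'E'
from cell import r
import cv2,numpy as np
for n in ("side","top"):
    c=r.capture(n); cv2.imwrite(f"pics/{n}0.png",c["img"][:,:,::-1]); np.savez(f"{n}0.npz",**c)
    print(n,c["K"].round(1).tolist(),c["position"].round(4).tolist(),c["rotation"].round(4).tolist())
o=r.observe();print(o)
E
```

```text
pics
side [[468.0, 0.0, 316.9], [0.0, 468.0, 236.2], [0.0, 0.0, 1.0]] [0.3212, -0.7098, 0.7566] [[0.9447, -0.2193, 0.2439], [-0.328, -0.6276, 0.7061], [-0.0017, -0.747, -0.6648]]
top [[440.4, 0.0, 326.4], [0.0, 440.4, 242.6], [0.0, 0.0, 1.0]] [0.4638, -0.0199, 1.0257] [[-0.0113, -0.997, 0.0766], [-0.9999, 0.0118, 0.0064], [-0.0073, -0.0765, -0.997]]
{'time': 0.1, 'joints': array([-1.25866452,  0.70703264, -0.02758733,  1.48495653,  0.02199383,
        0.95087639, -0.07552109]), 'qvel': array([-1.42543004e-03, -4.39343371e-04,  1.03821705e-03, -1.18640867e-03,
        5.29468964e-04, -1.14950822e-03, -9.57440225e-05]), 'tau': array([ 2.88931689e-03, -8.84299350e+01,  1.23663269e+00, -2.36451906e+01,
        1.70304242e-02,  5.22432543e-03,  1.80564257e-05]), 'tcp_pos': array([0.19918694, 0.53922457, 0.30347809]), 'tool_rot': array([[ 3.46539562e-01,  9.38035311e-01, -2.95839297e-04],
       [ 9.38034856e-01, -3.46539685e-01, -9.24399800e-04],
       [-9.69639711e-04,  4.28335292e-05, -9.99999529e-01]]), 'force': array([-0.509498  , -0.15601122, -1.00531507]), 'wrist_torque': array([-0.05893935, -0.01240972,  0.04255265]), 'grip_width': 0.08549606733904734}
```

View pics/side0.png

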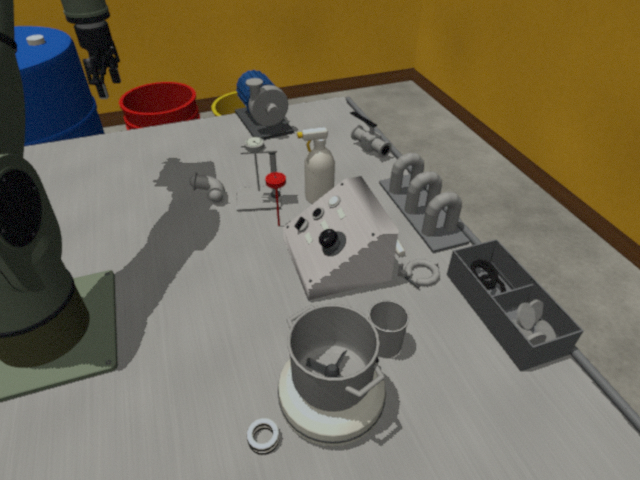

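View pics/top0.png

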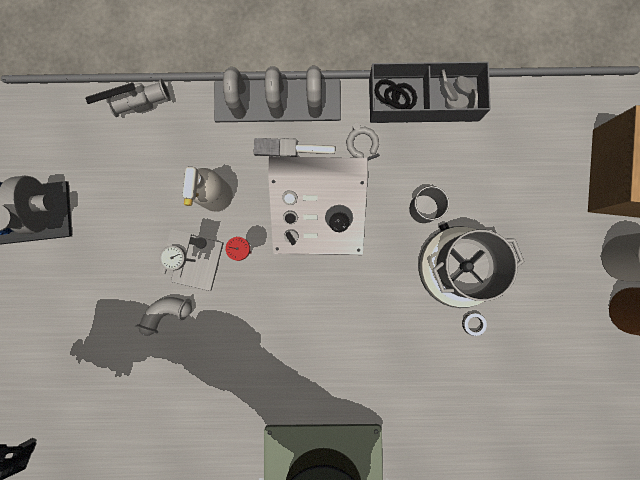

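The candidates for the thermometer are the white dial at top (173,257), side (255,144), which sits in the fork stand, and the red look-alike at top (238,248), side (276,180). I pick the white one. The mushroom is the black head at top (339,218), side (328,239); the small controls sit at top (290,198–237).

```bash
cat > h.py <<'E'
import numpy as np,cv2
def load(n):
    return dict(np.load(n+".npz"))
def crop(n,x,y,w,h,s,out):
    c=load(n); im=c["img"][y:y+h,x:x+w,::-1]
    cv2.imwrite(out,cv2.resize(im,None,fx=s,fy=s,interpolation=cv2.INTER_CUBIC))
def proj(c,P):
    q=(np.asarray(P)-c["position"])@c["rotation"]; q=q@c["K"].T; return q[...,:2]/q[...,2:]
def ray(c,uv):
    d=c["rotation"]@np.linalg.inv(c["K"])@np.array([uv[0],uv[1],1.]); return c["position"],d
def atz(c,uv,z):
    p,d=ray(c,uv); return p+d*(z-p[2])/d[2]
def tri(cs,uvs):
    A=np.zeros((3,3));b=np.zeros(3)
    for c,uv in zip(cs,uvs):
        p,d=ray(c,uv);d=d/np.linalg.norm(d);M=np.eye(3)-np.outer(d,d);A+=M;b+=M@p
    return np.linalg.solve(A,b)
E
python3 -c "
from h import *
crop('top0',130,210,130,100,6,'pics/a.png')
crop('side0',180,120,130,100,6,'pics/b.png')
crop('top0',260,140,130,125,5,'pics/c.png')
crop('side0',270,165,160,140,5,'pics/d.png')
crop('top0',400,170,140,130,5,'pics/e.png')
"
```

```text
(no output)
```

View pics/a.png

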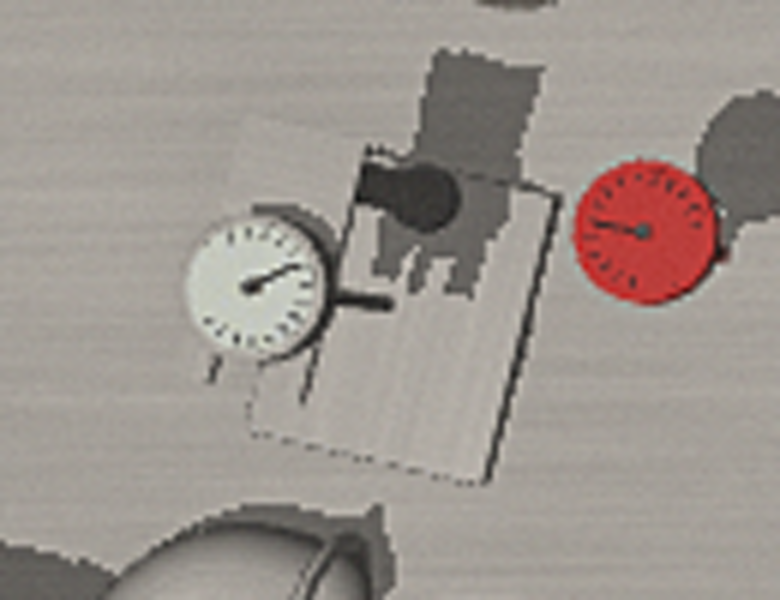

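View pics/b.png

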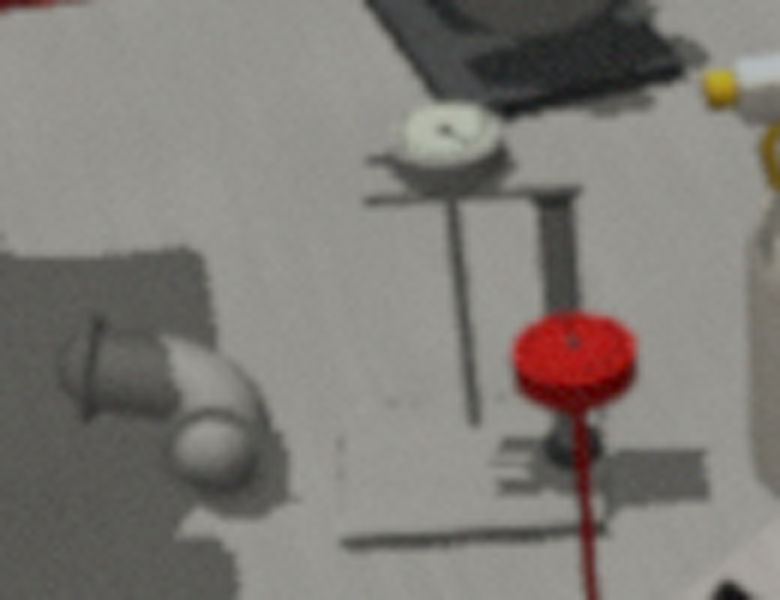

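View pics/c.png

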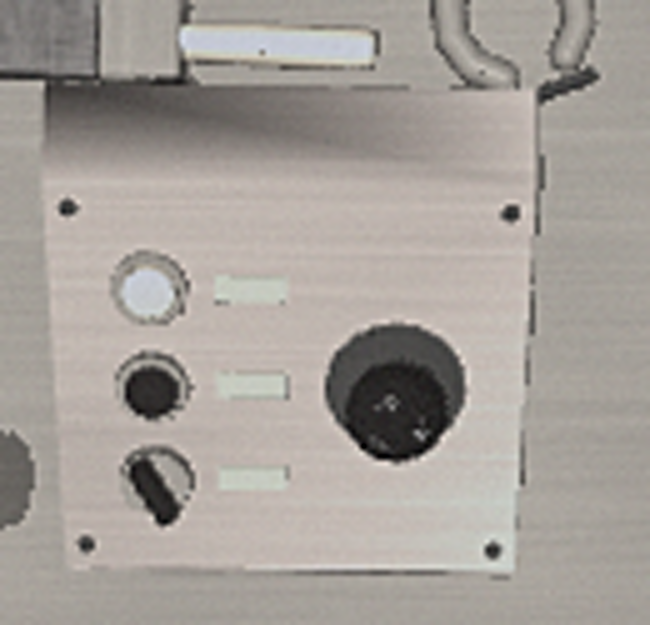

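View pics/d.png

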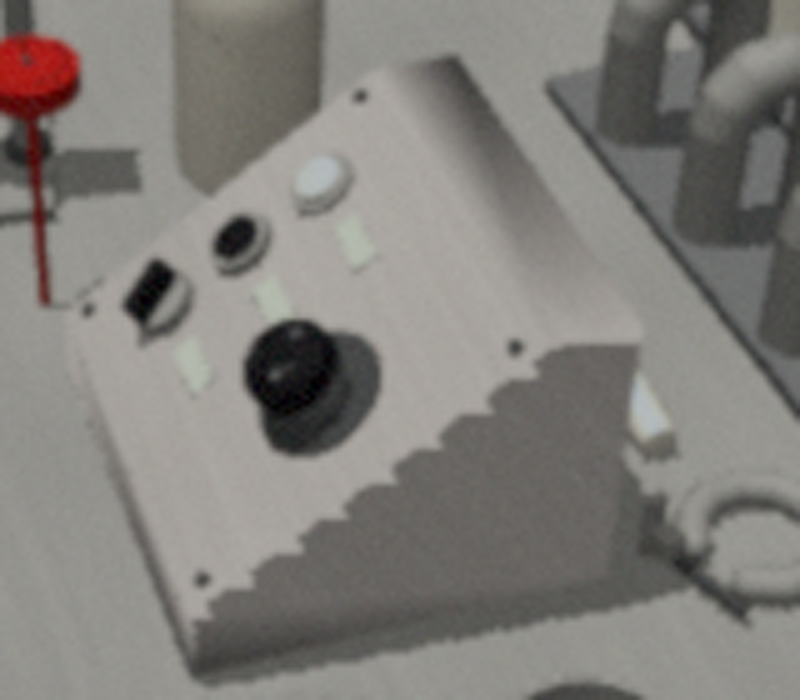

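View pics/e.png

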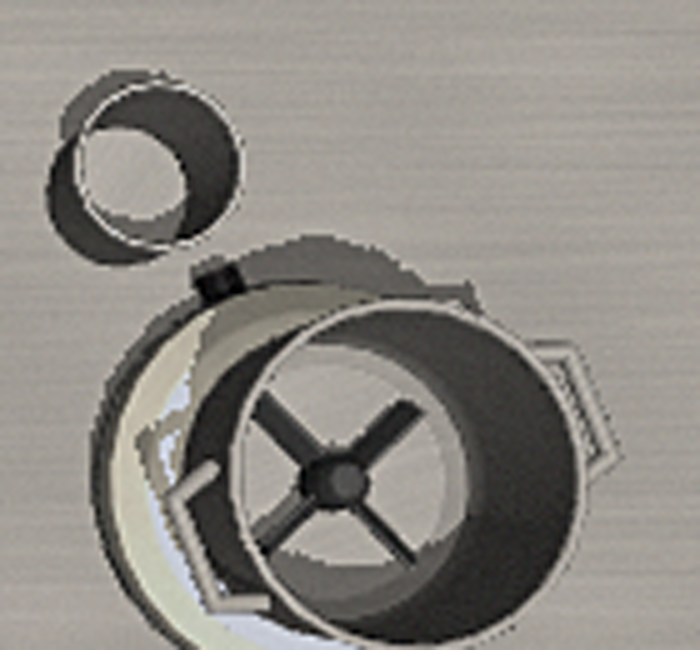

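The crops show these, in full-image pixels:
- **Thermometer:** the white dial hangs in the fork at top (172,257.8), side (255.3,142.2). Its tip is at side (259.2,190).
- **Mushroom crown:** around top (339.4,222).
- **Bowl rim centre:** top (481.6,265).

```bash
cat > loc.py <<'E'
from h import *
from scipy.optimize import least_squares
T,S=load("top0"),load("side0")
print("dial tri",tri([T,S],[(172,257.8),(255.3,142.2)]),"atz.176",atz(T,(172,257.8),.176),atz(S,(255.3,142.2),.176))
print("tip side z.03",atz(S,(259.2,190),.03))
print("rim top",atz(T,(481.6,265),.17))
# stand foot corners in top: (364,150)?,(560,195),(487,484),(250,432)
for n,p in (("br",(560,195)),("fr",(487,484)),("fl",(250,432)),("bl",(364-2,148))):
    print(n,atz(T,(p[0]/6+130,p[1]/6+210),.01))
print('post top',atz(T,(437/6+130,197/6+210),.0))
# console fit
def M(p,q): 
    c,s=np.cos(p[2]),np.sin(p[2]); q=np.asarray(q); return np.c_[p[0]+c*q[:,0]-s*q[:,1],p[1]+s*q[:,0]+c*q[:,1],q[:,2]]
pts=np.array([[-.095,.1,.045],[-.095,-.1,.045],[.095,.1,.15],[.095,-.1,.15]])
uv=np.array([[70,572],[515,575],[44,82],[537,90]])/5+[260,140]
ptsS=np.array([[-.095,-.1,.045],[-.095,-.1,0],[.095,-.1,.15]]); uvS=np.array([[193,628],[200,682],[640,340]])/5+[270,165]
f=lambda p:np.r_[(proj(T,M(p,pts))-uv).ravel(),(proj(S,M(p,ptsS))-uvS).ravel()]
r_=least_squares(f,[.55,0,0]);p=r_.x;print("console",p,np.degrees(p[2]),r_.fun.round(1))
th=np.radians(35);n=np.array([-np.sin(th),0,np.cos(th)])
q=np.array([-.02,-.045,.0975]);
for h in(.037,.030):
    cr=M(p,[q+n*h]);print("crown",h,cr,proj(T,cr),proj(S,cr))
E
python3 loc.py
```

```text
dial tri [0.50525325 0.2858065  0.17149712] atz.176 [0.50316102 0.28459175 0.176     ] [0.50569259 0.27768271 0.176     ]
tip side z.03 [0.50440886 0.28422619 0.03      ]
rim top [ 0.4825263 -0.3144578  0.17     ]
br [0.54494123 0.22538714 0.01      ]
fr [0.43422361 0.25265762 0.01      ]
fl [0.45508822 0.3439834  0.01      ]
bl [0.56409315 0.30225241 0.01      ]
post top [0.54552658 0.27586201 0.        ]
console [ 6.09221318e-01  4.63003146e-04 -1.74670753e-02] -1.0007896924108552 [ 0.6 -0.8  1.3 -0.9  0.8  0.8  1.  -0.4 -0.9 -2.5 -2.   1.1  0.6 -3.1]
crown 0.037 [[ 0.5672193  -0.04381014  0.12780863]] [[340.65856087 225.70596664]] [[324.3726594  235.05695221]]
crown 0.03 [[ 0.57123372 -0.04388026  0.12207456]] [[340.59625268 224.09123698]] [[326.21415024 236.75513374]]
```

```bash
cat > ov.py <<'E'
from h import *
import sys
exec(open('loc.py').read().split("# console fit")[1].split("for h in")[0].replace("print","(lambda *a:0)"),globals()) if 0 else None
T,S=load("top0"),load("side0")
p=np.array([.6092,.0005,-.0175])
if len(sys.argv)>1: p=np.array(eval(sys.argv[1]))
def M(q):
    c,s=np.cos(p[2]),np.sin(p[2]); q=np.asarray(q); return np.c_[p[0]+c*q[:,0]-s*q[:,1],p[1]+s*q[:,0]+c*q[:,1],q[:,2]]
th=np.radians(35);n=np.array([-np.sin(th),0,np.cos(th)]);u=np.array([np.cos(th),0,np.sin(th)]);v=np.array([0,1.,0]);q=np.array([-.02,-.045,.0975])
a=np.linspace(0,2*np.pi,60)
def circ(r,h): return M(q+n*h+r*(np.outer(np.cos(a),u)+np.outer(np.sin(a),v)))
for c,(x,y,w,h,s),o in((T,(260,140,130,125,5),'pics/ovT.png'),(S,(270,165,160,140,5),'pics/ovS.png')):
    im=cv2.resize(c["img"][y:y+h,x:x+w,::-1],None,fx=s,fy=s,interpolation=cv2.INTER_CUBIC)
    for C,col in((circ(.03,.002),(0,0,255)),(circ(.02,.029),(0,255,0)),(circ(.02,.014),(255,0,0)),
      (M(np.array([[-.095,.1,.045],[-.095,-.1,.045],[.055,-.1,.15],[.095,-.1,.15],[.095,.1,.15],[.055,.1,.15],[-.095,.1,.045],[-.095,.1,0],[-.095,-.1,0],[-.095,-.1,.045]])),(255,0,255))):
        uv=((proj(c,C)-[x,y]+.5)*s-.5).round().astype(int); cv2.polylines(im,[uv.reshape(-1,1,2)],False,col,1)
    cv2.imwrite(o,im)
E
python3 ov.py
```

```text
(no output)
```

View pics/ovT.png

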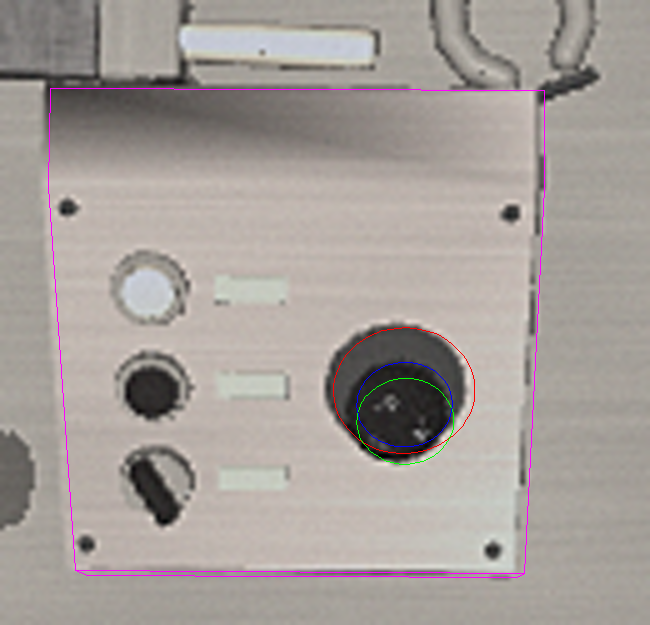

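View pics/ovS.png

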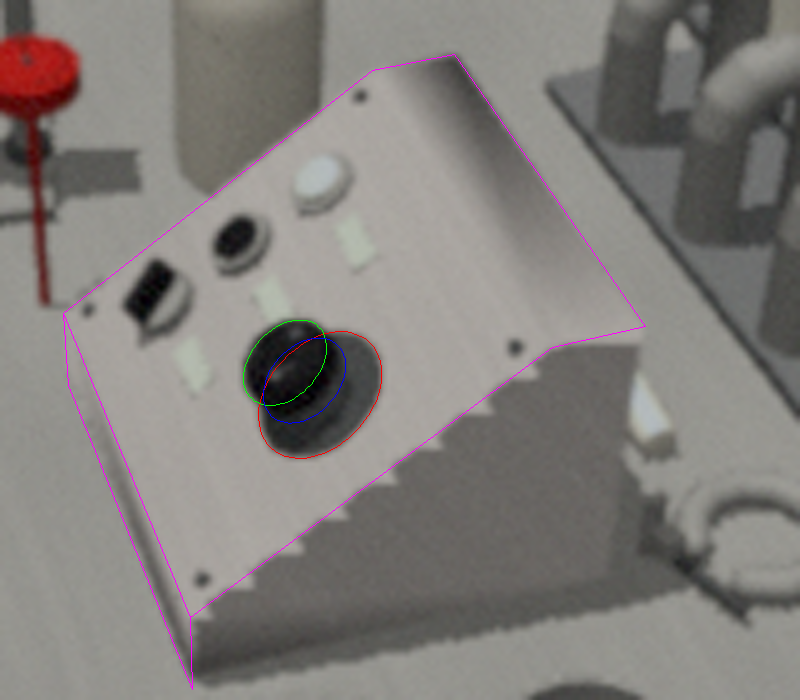

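```bash
cat > mv.py <<'E'
import numpy as np
from scipy.spatial.transform import Rotation as R, Slerp
from cell import r
def plan(P,Rt,n=None,vmax=38,wmax=.115):
    o=r.observe();p0=o["tcp_pos"];R0=R.from_matrix(o["tool_rot"]);R1=R.from_matrix(Rt) if Rt is not None else R0
    P=np.asarray(P);rv=(R0.inv()*R1).as_rotvec();d=np.linalg.norm(P-p0)*1000
    k=n or max(1,int(np.ceil(max(d/vmax,np.linalg.norm(rv)/wmax))))
    print("t",round(o["time"],2),"tcp",p0.round(4),"j",o["joints"].round(2),"F",o["force"].round(1),"w",round(o["grip_width"]*1000,1),"dist",round(d,1),"rot",rv.round(3),"rows",k)
    for i in range(k):
        Ri=R0*R.from_rotvec(rv*i/k)
        print((Ri.inv().apply((P-p0)/k)*1000).round(1).tolist(),(rv/k).round(3).tolist())
th=np.radians(35)
def Rz(a): return R.from_euler('z',a).as_matrix()
def tilt(yaw=-.0175,spin=0):  # spin about tool z
    z=np.array([np.sin(th),0,-np.cos(th)]);x=np.array([np.cos(th),0,np.sin(th)])
    return Rz(yaw)@np.c_[x,np.cross(z,x),z]@Rz(spin)
def down(a): # tool x at world angle a
    x=np.array([np.cos(a),np.sin(a),0]);z=np.array([0,0,-1.]);return np.c_[x,np.cross(z,x),z]
Nv=Rz(-.0175)@np.array([-np.sin(th),0,np.cos(th)])
CR=np.array([.5675,-.0425,.128])
E
python3 -c "
from mv import *
plan(CR+Nv*.133,tilt())"
```

```text
t 0.1 tcp [0.1992 0.5392 0.3035] j [-1.26  0.71 -0.03  1.48  0.02  0.95 -0.08] F [-0.5 -0.2 -1. ] w 85.5 dist 653.1 rot [-0.376  0.531  1.194] rows 18
[-24.6, 26.4, 3.7] [-0.021, 0.03, 0.066]
[-22.9, 27.9, 3.6] [-0.021, 0.03, 0.066]
[-21.1, 29.3, 3.5] [-0.021, 0.03, 0.066]
[-19.3, 30.5, 3.6] [-0.021, 0.03, 0.066]
[-17.3, 31.7, 3.7] [-0.021, 0.03, 0.066]
[-15.3, 32.7, 3.9] [-0.021, 0.03, 0.066]
[-13.2, 33.5, 4.1] [-0.021, 0.03, 0.066]
[-11.1, 34.3, 4.5] [-0.021, 0.03, 0.066]
[-8.9, 34.8, 4.9] [-0.021, 0.03, 0.066]
[-6.7, 35.2, 5.4] [-0.021, 0.03, 0.066]
[-4.6, 35.5, 6.0] [-0.021, 0.03, 0.066]
[-2.4, 35.6, 6.6] [-0.021, 0.03, 0.066]
[-0.2, 35.5, 7.3] [-0.021, 0.03, 0.066]
[1.9, 35.3, 8.1] [-0.021, 0.03, 0.066]
[4.0, 34.9, 8.9] [-0.021, 0.03, 0.066]
[6.0, 34.4, 9.8] [-0.021, 0.03, 0.066]
[8.0, 33.7, 10.7] [-0.021, 0.03, 0.066]
[9.8, 32.9, 11.7] [-0.021, 0.03, 0.066]
```

Call:
{"name": "carry_out", "arguments": {
  "xyz": [
    [-25, 26, 0],
    [-23, 28, 0],
    [-21, 29, 0],
    [-19, 30, 2],
    [-17, 32, 3]
  ],
  "angular": [
    [-0.02, 0.03, 0.065],
    [-0.02, 0.03, 0.065],
    [-0.02, 0.03, 0.065],
    [-0.02, 0.03, 0.065],
    [-0.02, 0.03, 0.065]
  ],
  "claw": 0
}}

```text
time: 0.52
tcp_pos: [0.2786, 0.3768, 0.2957]
tool_rot: [[0.618, 0.769, 0.161], [0.768, -0.635, 0.084], [0.167, 0.072, -0.983]]
force: [1.5, 1.0, -0.9]
grip_width: 0.0256
```

Call:
{"name": "carry_out", "arguments": {
  "xyz": [
    [-15, 33, 4],
    [-13, 34, 4],
    [-11, 34, 4],
    [-9, 35, 5],
    [-7, 35, 5]
  ],
  "angular": [
    [-0.02, 0.03, 0.065],
    [-0.02, 0.03, 0.065],
    [-0.02, 0.03, 0.065],
    [-0.02, 0.03, 0.065],
    [-0.02, 0.03, 0.065]
  ]
}}

```text
time: 0.93
tcp_pos: [0.3628, 0.2086, 0.2809]
tool_rot: [[0.8, 0.499, 0.334], [0.497, -0.862, 0.1], [0.337, 0.086, -0.937]]
force: [13.0, 9.7, 6.1]
grip_width: -0.0001
```

```bash
python3 -c "
from mv import *
plan(CR+Nv*.133,tilt())"
```

```text
t 0.93 tcp [0.3628 0.2086 0.2809] j [-0.82  0.49  0.24  2.32  0.07 -0.   -0.16] F [13.   9.7  6.1] w -0.1 dist 284.3 rot [-0.176  0.235  0.521] rows 8
[-4.5, 34.5, 7.4] [-0.022, 0.029, 0.065]
[-2.5, 34.5, 8.0] [-0.022, 0.029, 0.065]
[-0.5, 34.4, 8.8] [-0.022, 0.029, 0.065]
[1.5, 34.2, 9.5] [-0.022, 0.029, 0.065]
[3.4, 33.8, 10.3] [-0.022, 0.029, 0.065]
[5.3, 33.3, 11.2] [-0.022, 0.029, 0.065]
[7.1, 32.7, 12.1] [-0.022, 0.029, 0.065]
[8.8, 31.9, 13.1] [-0.022, 0.029, 0.065]
```

```bash
cat > fk.py <<'E'
import numpy as np, itertools
from scipy.spatial.transform import Rotation as R
D=[([-1.25866452,0.70703264,-0.02758733,1.48495653,0.02199383,0.95087639,-0.07552109],[0.19918694,0.53922457,0.30347809],[[.34654,.938035,-.000296],[.938035,-.34654,-.000924],[-.00097,.0000428,-1]])]
from cell import r
o=r.observe();D.append((o["joints"],o["tcp_pos"],o["tool_rot"]))
print(o["joints"])
def chain(q,sg):
    Rs=[];A=R.identity()
    for i,a in enumerate("zyzyzyz"):
        A=A*R.from_euler(a,sg[i]*q[i]);Rs.append(A.as_matrix())
    return Rs
best=[]
for s in itertools.product([1,-1],repeat=7):
    for t in (0,np.pi/2,np.pi,-np.pi/2):
        e=sum(np.abs(chain(q,s)[-1]@R.from_euler('z',t).as_matrix()-np.array(Rm)).max() for q,p,Rm in D); best.append((e,s,t))
best.sort(key=lambda b:b[0]);print(best[:4])
s=best[0][1]
# position linear: h ez + R2 [ex] etc
A=[];b=[]
for q,p,_ in D:
    C=chain(q,s);ez=np.array([0,0,1.])
    A.append(np.c_[ez,C[2]@ez,C[4]@ez,C[6]@ez]);b.append(p)
A=np.vstack(A);b=np.hstack(b);x,res,rk,sv=np.linalg.lstsq(A,b,rcond=None);print(x,A@x-b,sv)
E
python3 fk.py
```

```text
[-8.23623436e-01  4.92766351e-01  2.44864515e-01  2.32446548e+00
  7.29530591e-02 -4.49369723e-04 -1.59388608e-01]
[(np.float64(4.710165784072018e-07), (-1, 1, -1, 1, -1, 1, -1), 3.141592653589793), (np.float64(0.16624814258449294), (-1, 1, -1, 1, 1, 1, -1), 3.141592653589793), (np.float64(0.26115965277574404), (-1, 1, -1, 1, 1, 1, 1), 3.141592653589793), (np.float64(0.33563834966263617), (-1, 1, 1, 1, 1, 1, -1), 3.141592653589793)]
[0.44488434 0.46940145 0.32488581 0.30051004] [-0.033036    0.00475806  0.00877352 -0.00336705  0.01668444 -0.00877352] [2.5363672  1.18903465 0.36702754 0.13538407]
```

```bash
python3 -c "
from mv import *
plan([.50,.02,.32],down(0.0))"
```

```text
t 0.93 tcp [0.3628 0.2086 0.2809] j [-0.82  0.49  0.24  2.32  0.07 -0.   -0.16] F [13.   9.7  6.1] w -0.1 dist 236.5 rot [-0.008 -0.36   0.534] rows 7
[4.2, 33.5, -1.4] [-0.001, -0.051, 0.076]
[6.6, 33.1, -1.6] [-0.001, -0.051, 0.076]
[9.0, 32.5, -2.0] [-0.001, -0.051, 0.076]
[11.4, 31.7, -2.5] [-0.001, -0.051, 0.076]
[13.6, 30.8, -3.1] [-0.001, -0.051, 0.076]
[15.8, 29.6, -3.8] [-0.001, -0.051, 0.076]
[17.8, 28.4, -4.7] [-0.001, -0.051, 0.076]
```

Call:
{"name": "carry_out", "arguments": {
  "xyz": [
    [4, 33, -1],
    [7, 33, -2],
    [9, 33, -2],
    [11, 32, -3]
  ],
  "angular": [
    [0, -0.05, 0.075],
    [0, -0.05, 0.075],
    [0, -0.05, 0.075],
    [0, -0.05, 0.075]
  ]
}}

```text
time: 1.27
tcp_pos: [0.43, 0.115, 0.3001]
tool_rot: [[0.947, 0.27, 0.176], [0.27, -0.963, 0.029], [0.177, 0.02, -0.984]]
force: [0.3, 1.8, -0.6]
grip_width: 0.0001
```

```bash
cat > rec.py <<'E'
import json
from cell import r
o=r.observe();open("data.jsonl","a").write(json.dumps([o["joints"].tolist(),o["tcp_pos"].tolist(),o["tool_rot"].tolist()])+"\n");print(o["joints"].round(3),o["force"].round(1))
E
python3 rec.py
```

```text
[-0.38   0.484  0.046  2.074  0.026  0.408 -0.089] [ 0.3  1.8 -0.6]
```

Call:
{"name": "carry_out", "arguments": {
  "xyz": [
    [14, 31, -3],
    [16, 30, -4],
    [18, 29, -5]
  ],
  "angular": [
    [0, -0.05, 0.075],
    [0, -0.05, 0.075],
    [0, -0.05, 0.075]
  ]
}}

```text
time: 1.52
tcp_pos: [0.4945, 0.0311, 0.3205]
tool_rot: [[0.999, 0.04, 0.021], [0.04, -0.999, 0.009], [0.022, -0.008, -1.0]]
force: [-0.7, 0.6, 0.3]
grip_width: -0.0001
```

```bash
python3 rec.py; cat > fk.py <<'E'
import numpy as np,json
from scipy.spatial.transform import Rotation as R
from scipy.optimize import least_squares
D=[([-1.25866452,0.70703264,-0.02758733,1.48495653,0.02199383,0.95087639,-0.07552109],[0.19918694,0.53922457,0.30347809]),([-0.82362344,.49276635,.24486452,2.32446548,.07295306,-.00044937,-.15938861],[0.3628,0.2086,0.2809])]
D+=[(a,b) for a,b,c in map(json.loads,open('data.jsonl'))]
s=(-1,1,-1,1,-1,1,-1)
def chain(q):
    Rs=[];A=R.identity()
    for i,a in enumerate("zyzyzyz"):
        A=A*R.from_euler(a,s[i]*q[i]);Rs.append(A.as_matrix())
    return Rs
ez=np.array([0,0,1.]);ex=np.array([1.,0,0]);ey=np.array([0,1.,0])
def cols(q):
    C=chain(q)
    return np.c_[ez,C[0]@ex,C[2]@ez,C[2]@ex,C[4]@ez,C[3]@ex,C[6]@ez,C[5]@ex]
A=np.vstack([cols(q) for q,p in D]);b=np.hstack([p for q,p in D])
G,res,rk,sv=np.linalg.lstsq(A,b,rcond=None)
def fk(q): return cols(q)@G, chain(q)[-1]@np.diag([-1,-1,1.])
if __name__=="__main__":
    print(G.round(4),(A@G-b).round(4),sv.round(3))
    for k in ((0,1,2,4,6),(0,2,3,4,6),(0,2,4,5,6),(0,2,4,6,7),(0,1,2,4,6,7),(0,2,3,4,5,6)):
        g,*_=np.linalg.lstsq(A[:,k],b,rcond=None);print(k,g.round(4),np.abs(A[:,k]@g-b).max().round(5))
E
python3 fk.py
```

```text
[-0.157  0.562  0.056  1.76  -0.05   0.799 -0.036] [-0.7  0.6  0.3]
[ 0.2609 -0.2453  0.5814 -0.0017  0.3319 -0.0722  0.265  -0.1324] [-0.0353  0.0121  0.001   0.0036 -0.0039 -0.0006 -0.0089  0.0244  0.0016
 -0.0039  0.0179 -0.0021] [3.959 3.954 0.56  0.557 0.21  0.104 0.089 0.026]
(0, 1, 2, 4, 6) [ 0.4255 -0.0983  0.6008  0.3533  0.3702] 0.03068
(0, 2, 3, 4, 6) [0.4724 0.4317 0.0235 0.3276 0.2798] 0.03509
(0, 2, 4, 5, 6) [0.6187 0.4684 0.3761 0.0595 0.3988] 0.03259
(0, 2, 4, 6, 7) [ 0.4761  0.4382  0.3327  0.2992 -0.0109] 0.03452
(0, 1, 2, 4, 6, 7) [ 0.454  -0.1203  0.5295  0.358   0.3423 -0.0617] 0.03368
(0, 2, 3, 4, 5, 6) [0.6217 0.4436 0.0235 0.371  0.0595 0.3719] 0.03381
```

```bash
python3 - <<'E'
import re
t=open('fk.py').read()
t=t.replace("C[5]@ex]","C[5]@ex,C[0]@ey,C[2]@ey,C[4]@ey,C[5]@ey]")
t=t.split("    for k in")[0]+"""    import itertools
    L=[]
    for m in (1,2,3):
      for ex_ in itertools.combinations((1,3,5,7,8,9,10,11),m):
        k=(0,2,4,6)+ex_
        g,*_=np.linalg.lstsq(A[:,k],b,rcond=None);L.append((np.abs(A[:,k]@g-b).max().round(5),k,g.round(4)))
    L.sort(key=lambda a:a[0]);[print(l) for l in L[:12]]
"""
open('fk.py','w').write(t)
E
python3 fk.py
```

```text
[ 3.131e-01 -1.000e-04  5.210e-01  0.000e+00  2.900e-01  0.000e+00
  2.366e-01  0.000e+00 -1.010e-02 -2.150e-02 -2.000e-04 -2.000e-04] [-0.  0. -0. -0.  0. -0.  0. -0. -0. -0. -0.  0.] [3.998 3.958 3.956 0.576 0.559 0.168 0.106 0.105 0.067 0.028 0.016 0.   ]
(np.float64(1e-05), (0, 2, 4, 6, 8, 9), array([ 0.3131,  0.5209,  0.29  ,  0.2366, -0.01  , -0.0219]))
(np.float64(1e-05), (0, 2, 4, 6, 1, 8, 9), array([ 3.131e-01,  5.210e-01,  2.900e-01,  2.366e-01, -1.000e-04,
       -1.010e-02, -2.190e-02]))
(np.float64(1e-05), (0, 2, 4, 6, 3, 8, 9), array([ 3.131e-01,  5.210e-01,  2.900e-01,  2.367e-01, -1.000e-04,
       -1.000e-02, -2.190e-02]))
(np.float64(1e-05), (0, 2, 4, 6, 5, 8, 9), array([ 3.132e-01,  5.209e-01,  2.900e-01,  2.366e-01,  1.000e-04,
       -1.020e-02, -2.180e-02]))
(np.float64(1e-05), (0, 2, 4, 6, 7, 8, 9), array([ 0.3131,  0.521 ,  0.29  ,  0.2366,  0.    , -0.01  , -0.0219]))
(np.float64(1e-05), (0, 2, 4, 6, 8, 9, 10), array([ 3.131e-01,  5.209e-01,  2.900e-01,  2.366e-01, -1.000e-02,
       -2.160e-02, -3.000e-04]))
(np.float64(1e-05), (0, 2, 4, 6, 8, 9, 11), array([ 3.131e-01,  5.209e-01,  2.900e-01,  2.366e-01, -1.000e-02,
       -2.160e-02, -3.000e-04]))
(np.float64(0.00051), (0, 2, 4, 6, 1, 5, 9), array([ 0.3058,  0.5235,  0.2878,  0.2362, -0.0027, -0.0044, -0.0319]))
(np.float64(0.00055), (0, 2, 4, 6, 3, 5, 9), array([ 0.3097,  0.5217,  0.2885,  0.2381, -0.0016, -0.0032, -0.032 ]))
(np.float64(0.00055), (0, 2, 4, 6, 5, 7, 9), array([ 0.3095,  0.522 ,  0.2882,  0.2373, -0.003 ,  0.0013, -0.032 ]))
(np.float64(0.00058), (0, 2, 4, 6, 1, 7, 9), array([ 0.3176,  0.5201,  0.2894,  0.2407,  0.005 ,  0.0041, -0.032 ]))
(np.float64(0.0006), (0, 2, 4, 6, 1, 8, 10), array([ 0.3095,  0.5216,  0.291 ,  0.2327, -0.001 , -0.0129, -0.0191]))
```

```bash
cat > ik.py <<'E'
import numpy as np
from scipy.spatial.transform import Rotation as R
from scipy.optimize import least_squares
import json
s=(-1,1,-1,1,-1,1,-1)
Gs=[.3131,.5209,.29,.2366,-.01,-.0219]
ez=np.array([0,0,1.]);ey=np.array([0,1.,0])
LO=np.array([-2.71,-.32,-1.57,0,-1.46,0,-2.83]);HI=np.array([2.71,2.16,1.52,2.45,4.6,2.02,2.83])
def fk(q):
    C=[];A=R.identity()
    for i,a in enumerate("zyzyzyz"):
        A=A*R.from_euler(a,s[i]*q[i]);C.append(A.as_matrix())
    return np.c_[ez,C[2]@ez,C[4]@ez,C[6]@ez,C[0]@ey,C[2]@ey]@Gs, C[-1]@np.diag([-1,-1,1.])
def ik(P,Rt,q0,lim=.03,w=1e-3):
    q0=np.clip(q0,LO+lim,HI-lim)
    def f(q):
        p,A=fk(q);return np.r_[(p-P)*10,R.from_matrix(A.T@Rt).as_rotvec(),w*(q-q0)]
    r=least_squares(f,q0,bounds=(LO+lim-1e-6,HI-lim+1e-6));p,A=fk(r.x)
    return r.x,np.linalg.norm(p-P)*1000,np.linalg.norm(R.from_matrix(A.T@Rt).as_rotvec())
E
python3 - <<'E'
from mv import *
from ik import *
o=r.observe();q=o["joints"];print(fk(q)[0]-o["tcp_pos"])
for spin in (-1.57,-.8,-.4,0,.4,.8,1.57):
  for h in(.133,.073,.048):
    P=CR+Nv*h
    a=ik(P,tilt(spin=spin),q)
    print(spin,h,a[0].round(2),round(a[1],1),round(a[2],3))
# flipped
for h in(.133,.073):
    q2=q.copy();q2[4]=3.1;q2[6]=0
    for s7 in(-2.7,0,2.7):
        q2[6]=s7;a=ik(CR+Nv*h,tilt(),q2);print('flip',h,a[0].round(2),round(a[1],1),round(a[2],3))
E
```

```text
[ 1.35468265e-05  5.15018154e-05 -3.14174623e-05]
-1.57 0.133 [ 0.57  0.85 -1.05  2.34  2.1   0.87 -0.48] 0.0 0.0
-1.57 0.073 [ 0.53  0.98 -0.99  2.27  2.19  0.92 -0.47] 0.0 0.0
-1.57 0.048 [ 0.52  1.03 -0.97  2.23  2.22  0.92 -0.47] 0.0 0.0
-0.8 0.133 [ 0.61  0.9  -1.16  2.34  2.04  0.96 -1.18] 0.0 0.0
-0.8 0.073 [ 0.58  1.04 -1.11  2.27  2.13  1.01 -1.16] 0.0 0.0
-0.8 0.048 [ 0.56  1.09 -1.08  2.23  2.16  1.01 -1.15] 0.0 0.0
-0.4 0.133 [ 0.63  0.92 -1.21  2.34  2.01  1.   -1.55] 0.0 0.0
-0.4 0.073 [ 0.59  1.06 -1.16  2.27  2.1   1.05 -1.52] 0.0 0.0
-0.4 0.048 [ 0.58  1.11 -1.14  2.23  2.14  1.06 -1.51] 0.0 0.0
0 0.133 [ 0.64  0.95 -1.26  2.34  1.99  1.04 -1.93] 0.0 0.0
0 0.073 [ 0.61  1.09 -1.22  2.27  2.08  1.1  -1.89] 0.0 0.0
0 0.048 [ 0.6   1.14 -1.2   2.23  2.12  1.11 -1.87] 0.0 0.0
0.4 0.133 [ 0.03  0.63  0.    2.14 -1.43  0.03  1.05] 5.6 0.249
0.4 0.073 [ 0.03  0.76 -0.    2.05 -1.43  0.03  1.05] 6.0 0.282
0.4 0.048 [ 0.03  0.81 -0.    2.   -1.43  0.03  1.05] 6.1 0.291
0.8 0.133 [ 0.03  0.63  0.    2.14 -1.43  0.03  0.65] 5.6 0.249
0.8 0.073 [ 0.03  0.76 -0.    2.05 -1.43  0.03  0.65] 6.0 0.282
0.8 0.048 [ 0.03  0.81 -0.    2.   -1.43  0.03  0.65] 6.1 0.291
1.57 0.133 [ 0.03  0.63  0.    2.14 -1.43  0.03 -0.12] 5.6 0.249
1.57 0.073 [ 0.03  0.76 -0.    2.05 -1.43  0.03 -0.12] 6.0 0.282
1.57 0.048 [ 0.03  0.81 -0.    2.   -1.43  0.03 -0.12] 6.1 0.291
flip 0.133 [ 0.17  0.68 -0.26  2.36  2.81  0.52 -2.8 ] 0.0 0.0
flip 0.133 [-0.4   0.84  0.83  2.37  3.99  0.83  2.28] 0.0 0.0
flip 0.133 [-0.13  0.7   0.27  2.37  3.48  0.55  2.8 ] 0.0 0.0
flip 0.073 [ 0.16  0.82 -0.25  2.28  2.83  0.58 -2.8 ] 0.0 0.0
flip 0.073 [-0.4   1.01  0.85  2.3   3.96  0.92  2.22] 0.0 0.0
flip 0.073 [-0.12  0.84  0.26  2.29  3.45  0.61  2.8 ] 0.0 0.0
```

```bash
cat >> mv.py <<'E'
def tiltt(t,yaw=-.0175,spin=0):
    z=np.array([np.sin(t),0,-np.cos(t)]);x=np.array([np.cos(t),0,np.sin(t)])
    return Rz(yaw)@np.c_[x,np.cross(z,x),z]@Rz(spin)
E
python3 - <<'E'
from mv import *
from ik import *
q=r.observe()["joints"]
for t in (.2,.25,.3,.35):
  for h in (.04,-.012):
    Rt=tiltt(t);a=ik(CR+Nv*h-Rt[:,2]*.073,Rt,q,w=1e-2)
    print(t,h,a[0].round(2),round(a[1],1),round(a[2],3),(CR+Nv*h-Rt[:,2]*.073).round(3))
Rt=tiltt(.25);plan(CR+Nv*.04-Rt[:,2]*.073,Rt)
E
```

```text
0.2 0.04 [ 0.01  0.7   0.02  1.9  -0.04  0.34  0.04] 0.0 0.0 [ 0.53  -0.042  0.232]
0.2 -0.012 [ 0.01  0.8   0.01  1.84 -0.03  0.3   0.03] 0.0 0.0 [ 0.56  -0.042  0.19 ]
0.25 0.04 [ 0.01  0.69  0.01  1.96 -0.03  0.25  0.03] 0.0 0.0 [ 0.527 -0.042  0.231]
0.25 -0.012 [ 0.02  0.79  0.01  1.89 -0.02  0.2   0.02] 0.0 0.0 [ 0.556 -0.042  0.189]
0.3 0.04 [ 0.02  0.68  0.    2.01 -0.02  0.15  0.02] 0.0 0.0 [ 0.523 -0.042  0.231]
0.3 -0.012 [ 0.02  0.79  0.    1.95 -0.02  0.11  0.02] 0.0 0.0 [ 0.553 -0.042  0.188]
0.35 0.04 [ 0.02  0.68  0.    2.07 -0.01  0.05  0.01] 0.0 0.0 [ 0.52  -0.042  0.229]
0.35 -0.012 [ 0.03  0.79 -0.02  1.99  0.53  0.03 -0.52] 0.2 0.012 [ 0.549 -0.042  0.187]
t 1.52 tcp [0.4945 0.0311 0.3205] j [-0.16  0.56  0.06  1.76 -0.05  0.8  -0.04] F [-0.7  0.6  0.3] w -0.1 dist 119.4 rot [-0.015  0.229  0.056] rows 4
[6.8, 18.7, 22.3] [-0.004, 0.057, 0.014]
[5.8, 18.5, 22.7] [-0.004, 0.057, 0.014]
[4.7, 18.4, 23.1] [-0.004, 0.057, 0.014]
[3.6, 18.2, 23.4] [-0.004, 0.057, 0.014]
```

Call:
{"name": "carry_out", "arguments": {
  "xyz": [
    [7, 19, 22],
    [6, 18, 23],
    [5, 18, 23],
    [4, 18, 23],
    [0, 0, 0]
  ],
  "angular": [
    [0, 0.057, 0.014],
    [0, 0.057, 0.014],
    [0, 0.057, 0.014],
    [0, 0.057, 0.014],
    [0, 0, 0]
  ]
}}

```text
time: 1.93
tcp_pos: [0.5293, -0.0513, 0.23]
tool_rot: [[0.97, -0.033, 0.242], [-0.035, -0.999, 0.004], [0.242, -0.013, -0.97]]
force: [-0.7, 0.0, -1.6]
grip_width: 0.0004
```

```bash
python3 - <<'E'
from mv import *
import cv2
Rt=tiltt(.25)
plan(CR+Nv*.012-Rt[:,2]*.073,Rt)
for n,(x,y,w,h) in (("top",(260,140,150,120)),("side",(270,130,160,130))):
    c=r.capture(n);cv2.imwrite(f"pics/{n}1.png",cv2.resize(c["img"][y:y+h,x:x+w,::-1],None,fx=4,fy=4,interpolation=cv2.INTER_CUBIC))
E
```

```text
t 1.93 tcp [ 0.5293 -0.0513  0.23  ] j [ 0.04  0.7   0.01  1.94 -0.07  0.26  0.08] F [-0.7  0.  -1.6] w 0.4 dist 26.8 rot [-0.009  0.006 -0.018] rows 1
[7.3, -9.4, 24.0] [-0.009, 0.006, -0.018]
```

View pics/side1.png

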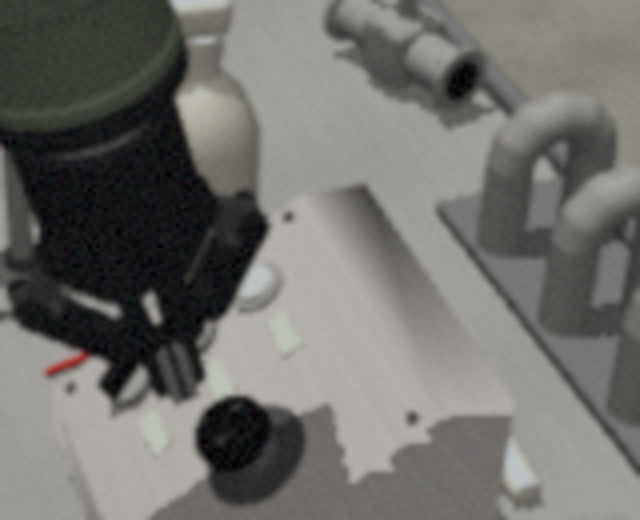

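The closed fingertips are at side crop (178,390), above and left of the mushroom at (235,430), as planned. I'll move closer along the push axis.

Call:
{"name": "carry_out", "arguments": {
  "xyz": [
    [4, -5, 12],
    [3, -4, 12],
    [0, 0, 0]
  ],
  "angular": [
    [0, 0, -0.01],
    [0, 0, 0],
    [0, 0, 0]
  ]
}}

```text
time: 2.28
tcp_pos: [0.5433, -0.0365, 0.2126]
tool_rot: [[0.971, -0.016, 0.24], [-0.019, -1.0, 0.009], [0.24, -0.013, -0.971]]
force: [-0.3, 0.5, -0.3]
grip_width: 0.0001
```

```bash
python3 - <<'E'
from mv import *
from h import proj
import cv2
Rt=tiltt(.25)
o=r.observe();tip=o["tcp_pos"]+o["tool_rot"][:,2]*.073
plan(CR-Nv*.008-Rt[:,2]*.073,None,n=10)
c=r.capture("side");print(proj(c,tip),proj(c,CR))
x,y,w,h=270,165,110,100
cv2.imwrite(f"pics/side2.png",cv2.resize(c["img"][y:y+h,x:x+w,::-1],None,fx=6,fy=6,interpolation=cv2.INTER_CUBIC))
E
```

```text
t 2.28 tcp [ 0.5433 -0.0365  0.2126] j [ 0.01  0.74  0.01  1.91 -0.07  0.25  0.07] F [-0.3  0.5 -0.3] w 0.1 dist 23.7 rot [0. 0. 0.] rows 10
[0.6, 0.6, 2.2] [0.0, 0.0, 0.0]
[0.6, 0.6, 2.2] [0.0, 0.0, 0.0]
[0.6, 0.6, 2.2] [0.0, 0.0, 0.0]
[0.6, 0.6, 2.2] [0.0, 0.0, 0.0]
[0.6, 0.6, 2.2] [0.0, 0.0, 0.0]
[0.6, 0.6, 2.2] [0.0, 0.0, 0.0]
[0.6, 0.6, 2.2] [0.0, 0.0, 0.0]
[0.6, 0.6, 2.2] [0.0, 0.0, 0.0]
[0.6, 0.6, 2.2] [0.0, 0.0, 0.0]
[0.6, 0.6, 2.2] [0.0, 0.0, 0.0]
[320.13197052 228.13368162] [324.2845655  234.55168288]
```

View pics/side2.png

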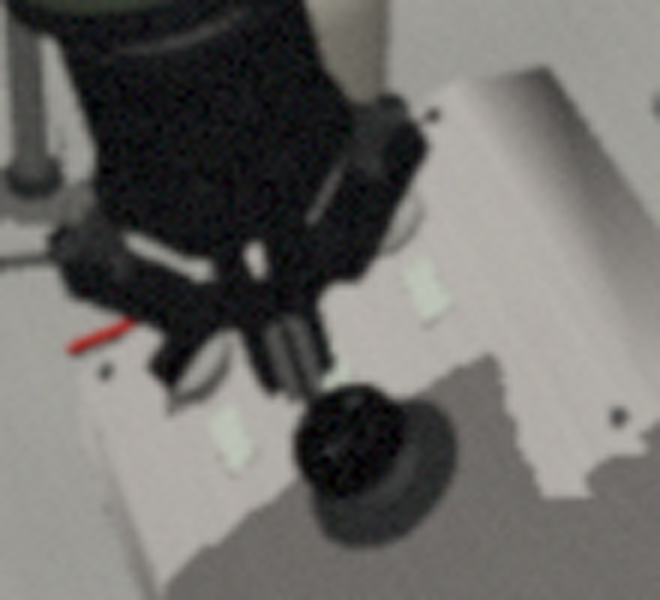

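Call:
{"name": "carry_out", "arguments": {
  "xyz": [
    [2, 4, 4],
    [1, 2, 3],
    [1, 0, 2],
    [0, 0, 0]
  ],
  "angular": [
    [0, 0, 0],
    [0, 0, 0],
    [0, 0, 0],
    [0, 0, 0]
  ]
}}

```text
time: 2.67
tcp_pos: [0.5495, -0.0428, 0.2066]
tool_rot: [[0.97, -0.015, 0.241], [-0.018, -1.0, 0.008], [0.241, -0.013, -0.97]]
force: [0.3, -0.1, -0.4]
grip_width: -0.0001
```

Call:
{"name": "carry_out", "arguments": {
  "xyz": [
    [0.6, 0, 2.3],
    [0.6, 0, 2.3],
    [0, 0, 0]
  ],
  "angular": [
    [0, 0, 0],
    [0, 0, 0],
    [0, 0, 0]
  ]
}}

```text
time: 2.92
tcp_pos: [0.552, -0.0431, 0.2024]
tool_rot: [[0.97, -0.016, 0.241], [-0.018, -1.0, 0.008], [0.241, -0.013, -0.97]]
force: [0.1, -1.1, -0.2]
grip_width: 0.0002
```

Call:
{"name": "carry_out", "arguments": {
  "xyz": [
    [0.9, 0, 2.3],
    [0.9, 0, 2.3],
    [0, 0, 0]
  ],
  "angular": [
    [0, 0, 0],
    [0, 0, 0],
    [0, 0, 0]
  ]
}}

```text
time: 3.17
tcp_pos: [0.5549, -0.0432, 0.1983]
tool_rot: [[0.97, -0.016, 0.241], [-0.018, -1.0, 0.008], [0.241, -0.012, -0.97]]
force: [-1.3, -0.9, 4.2]
grip_width: 0.0
```

Call:
{"name": "carry_out", "arguments": {
  "xyz": [
    [0.9, 0, 2.3],
    [0.9, 0, 2.3],
    [0, 0, 0]
  ],
  "angular": [
    [0, 0, 0],
    [0, 0, 0],
    [0, 0, 0]
  ]
}}

```text
time: 3.42
tcp_pos: [0.5577, -0.0432, 0.1946]
tool_rot: [[0.97, -0.016, 0.241], [-0.019, -1.0, 0.008], [0.241, -0.012, -0.97]]
force: [-8.4, 0.5, 17.8]
grip_width: -0.0002
```

Call:
{"name": "carry_out", "arguments": {
  "xyz": [
    [0.7, 0, 1.9],
    [0, 0, 0]
  ],
  "angular": [
    [0, 0, 0],
    [0, 0, 0]
  ]
}}

```text
time: 3.58
tcp_pos: [0.558, -0.0433, 0.1946]
tool_rot: [[0.97, -0.016, 0.241], [-0.019, -1.0, 0.008], [0.241, -0.012, -0.971]]
force: [-12.9, 0.7, 18.3]
grip_width: 0.0002
```

Call:
{"name": "carry_out", "arguments": {
  "xyz": [
    [1.5, 0, 4],
    [0, 0, 0]
  ],
  "angular": [
    [0, 0, 0],
    [0, 0, 0]
  ]
}}

```text
time: 3.75
tcp_pos: [0.5585, -0.0434, 0.1946]
tool_rot: [[0.971, -0.017, 0.239], [-0.019, -1.0, 0.008], [0.239, -0.013, -0.971]]
force: [-17.0, 3.1, 23.3]
grip_width: -0.0
```

Call:
{"name": "carry_out", "arguments": {
  "xyz": [
    [-1, 0, -3],
    [-4, 0, -12],
    [-8, 0, -30],
    [-10, 0, -30],
    [0, 0, 0]
  ],
  "angular": [
    [0, 0, 0],
    [0, 0, 0],
    [0, 0, 0],
    [0, 0, 0],
    [0, 0, 0]
  ]
}}

```text
time: 4.17
tcp_pos: [0.5163, -0.0434, 0.2636]
tool_rot: [[0.971, -0.016, 0.237], [-0.019, -1.0, 0.009], [0.237, -0.013, -0.971]]
force: [-1.0, 0.5, 1.4]
grip_width: -0.0
```

```bash
python3 - <<'E'
from mv import *
from h import *
o=r.observe();print(o["tcp_pos"],o["time"],o["force"])
c=r.capture("side");np.savez("side3.npz",**c)
crop("side3",270,165,160,140,5,"pics/side3.png")
E
```

```text
[ 0.51628347 -0.04338148  0.26360414] 4.1667 [-0.95497065  0.54653703  1.44768057]
```

View pics/side3.png

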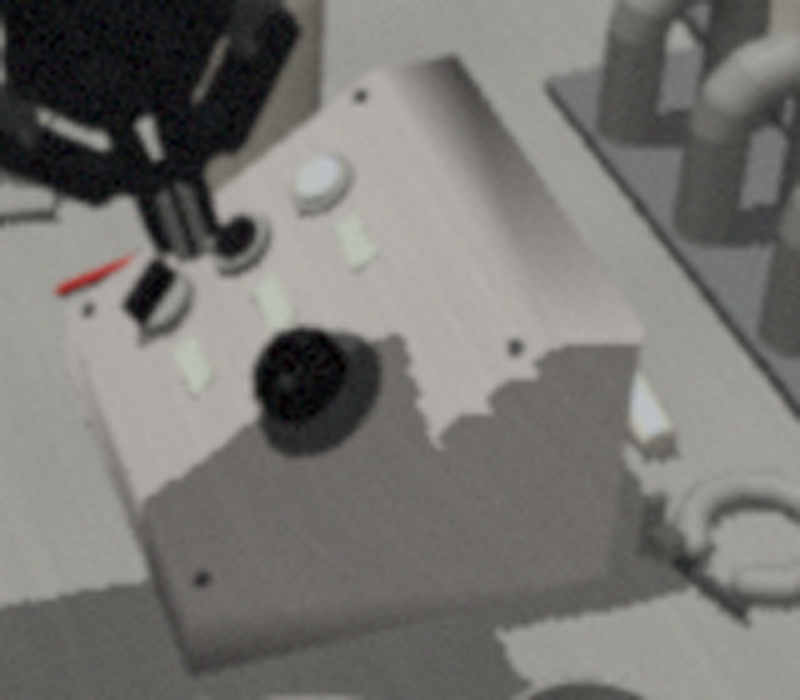

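The head has moved from (292,368) to (302,376) in the crop, about the 7 mm expected, so it is latched. A slanted red streak is new, so I'll check the whole picture.

```bash
python3 - <<'E'
from h import *
c=load("side3");cv2.imwrite("pics/side3f.png",c["img"][:,:,::-1])
from cell import r
c=r.capture("top");np.savez("top3.npz",**c);cv2.imwrite("pics/top3f.png",c["img"][:,:,::-1])
E
```

```text
(no output)
```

View pics/side3f.png

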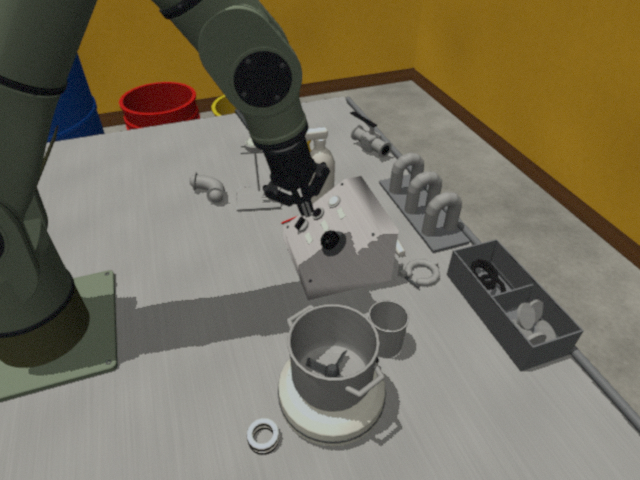

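View pics/top3f.png

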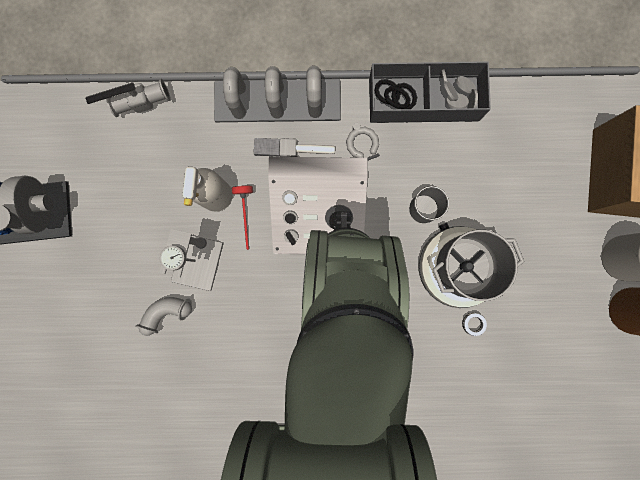

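The red look-alike that stood free beside the stand has toppled. It now lies at top (245,215), beside the console. My arm never came near it, and the listed loose things are unmoved. The white thermometer still hangs at top (173,258). I'll go to it now.

```bash
python3 - <<'E'
from mv import *
from ik import *
q=r.observe()["joints"]
yaw=np.radians(76)
for P in ([.504,.283,.31],[.504,.283,.229],[.45,.297,.26],[.4825,-.3145,.34],[.4825,-.3145,.30]):
    a=ik(np.array(P),down(yaw),q,w=1e-2);q=a[0];print(P,a[0].round(2),round(a[1],1),round(a[2],3))
plan([.504,.283,.30],down(yaw))
E
```

```text
[0.504, 0.283, 0.31] [-0.44  0.71 -0.25  1.46  0.19  1.    0.59] 0.0 0.0
[0.504, 0.283, 0.229] [-0.45  0.81 -0.23  1.56  0.23  0.79  0.55] 0.0 0.0
[0.45, 0.297, 0.26] [-0.52  0.71 -0.23  1.67  0.21  0.78  0.48] 0.0 0.0
[0.4825, -0.3145, 0.34] [ 0.68  0.68 -0.31  1.42  0.22  1.08  1.65] 0.0 0.0
[0.4825, -0.3145, 0.3] [ 0.67  0.72 -0.3   1.48  0.24  0.97  1.63] 0.0 0.0
t 4.27 tcp [ 0.5176 -0.0431  0.2608] j [ 0.02  0.63  0.01  1.94 -0.07  0.33  0.08] F [-0.3 -0.2  0.2] w 0.1 dist 328.7 rot [ 0.149 -0.21  -1.337] rows 12
[-0.8, -27.2, -3.2] [0.012, -0.017, -0.111]
[2.1, -27.2, -2.9] [0.012, -0.017, -0.111]
[5.1, -26.8, -2.6] [0.012, -0.017, -0.111]
[8.0, -26.1, -2.4] [0.012, -0.017, -0.111]
[10.8, -25.1, -2.2] [0.012, -0.017, -0.111]
[13.5, -23.7, -2.1] [0.012, -0.017, -0.111]
[16.0, -22.1, -2.1] [0.012, -0.017, -0.111]
[18.3, -20.2, -2.2] [0.012, -0.017, -0.111]
[20.4, -18.1, -2.3] [0.012, -0.017, -0.111]
[22.3, -15.7, -2.4] [0.012, -0.017, -0.111]
[23.9, -13.2, -2.6] [0.012, -0.017, -0.111]
[25.1, -10.5, -2.9] [0.012, -0.017, -0.111]
```

Call:
{"name": "carry_out", "arguments": {
  "xyz": [
    [-1, -27, -10],
    [2, -27, -8],
    [5, -27, -5],
    [8, -26, -2],
    [11, -25, -1]
  ],
  "angular": [
    [0.012, -0.017, -0.11],
    [0.012, -0.017, -0.11],
    [0.012, -0.017, -0.11],
    [0.012, -0.017, -0.11],
    [0.012, -0.017, -0.11]
  ],
  "claw": 68
}}

```text
time: 4.68
tcp_pos: [0.51, 0.0923, 0.2857]
tool_rot: [[0.845, 0.518, 0.134], [0.518, -0.855, 0.041], [0.136, 0.035, -0.99]]
force: [0.3, -0.1, -1.1]
grip_width: 0.0605
```

Call:
{"name": "carry_out", "arguments": {
  "xyz": [
    [13, -24, -1],
    [16, -22, -1],
    [18, -20, 0],
    [20, -18, 0],
    [22, -16, 0]
  ],
  "angular": [
    [0.012, -0.017, -0.11],
    [0.012, -0.017, -0.11],
    [0.012, -0.017, -0.11],
    [0.012, -0.017, -0.11],
    [0.012, -0.017, -0.11]
  ]
}}

```text
time: 5.1
tcp_pos: [0.5033, 0.2351, 0.2874]
tool_rot: [[0.43, 0.903, 0.026], [0.903, -0.43, 0.017], [0.026, 0.016, -1.0]]
force: [-0.6, -0.4, -0.9]
grip_width: 0.0681
```

```bash
python3 - <<'E'
from mv import *
plan([.504,.283,.30],down(np.radians(76)))
E
```

```text
t 5.1 tcp [0.5033 0.2351 0.2874] j [-0.37  0.69 -0.24  1.6   0.2   0.84  0.44] F [-0.6 -0.4 -0.9] w 68.1 dist 49.5 rot [ 0.019 -0.024 -0.2  ] rows 2
[21.9, -9.9, -5.9] [0.009, -0.012, -0.1]
[22.7, -7.7, -6.1] [0.009, -0.012, -0.1]
```

Call:
{"name": "carry_out", "arguments": {
  "xyz": [
    [21, -10, -3],
    [22, -8, -3],
    [0, 0, 0],
    [0, 0, 0]
  ],
  "angular": [
    [0.009, -0.012, -0.1],
    [0.009, -0.012, -0.1],
    [0, 0, 0],
    [0, 0, 0]
  ]
}}

```text
time: 5.43
tcp_pos: [0.5019, 0.2911, 0.2886]
tool_rot: [[0.219, 0.976, -0.008], [0.976, -0.219, 0.001], [-0.001, -0.008, -1.0]]
force: [0.3, -1.2, 0.0]
grip_width: 0.0686
```

```bash
python3 - <<'E'
from mv import *
from h import *
plan([.504,.283,.245],down(np.radians(76)))
c=r.capture("side");np.savez("side4.npz",**c)
crop("side4",190,90,130,120,6,"pics/side4.png")
c=r.capture("top");np.savez("top4.npz",**c)
crop("top4",110,200,150,120,5,"pics/top4.png")
E
```

```text
t 5.43 tcp [0.5019 0.2911 0.2886] j [-0.43  0.74 -0.3   1.48  0.24  0.96  0.56] F [ 0.3 -1.2  0. ] w 68.6 dist 44.4 rot [-0.008  0.001  0.024] rows 2
[-3.7, 2.1, 21.8] [-0.004, 0.001, 0.012]
[-3.7, 2.0, 21.8] [-0.004, 0.001, 0.012]
```

View pics/side4.png

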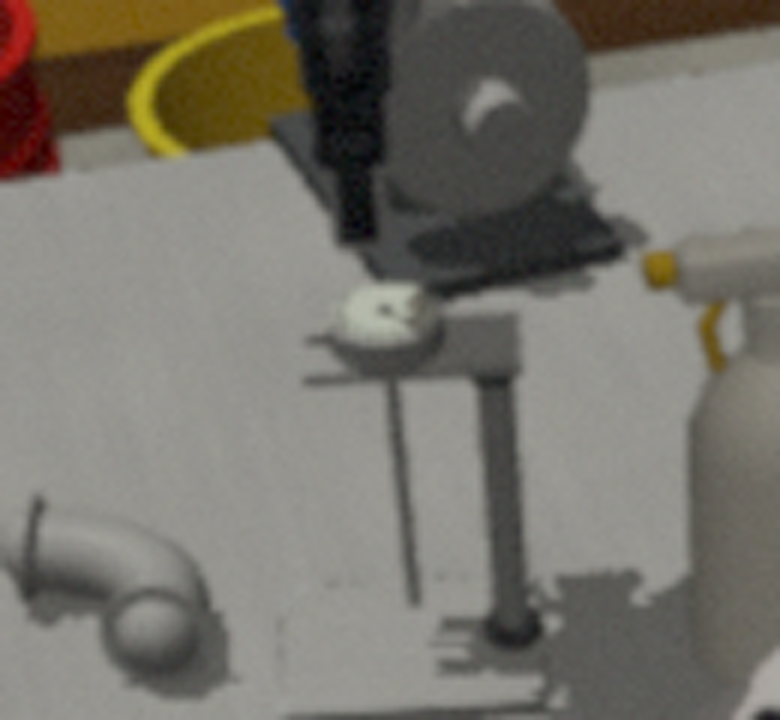

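View pics/top4.png

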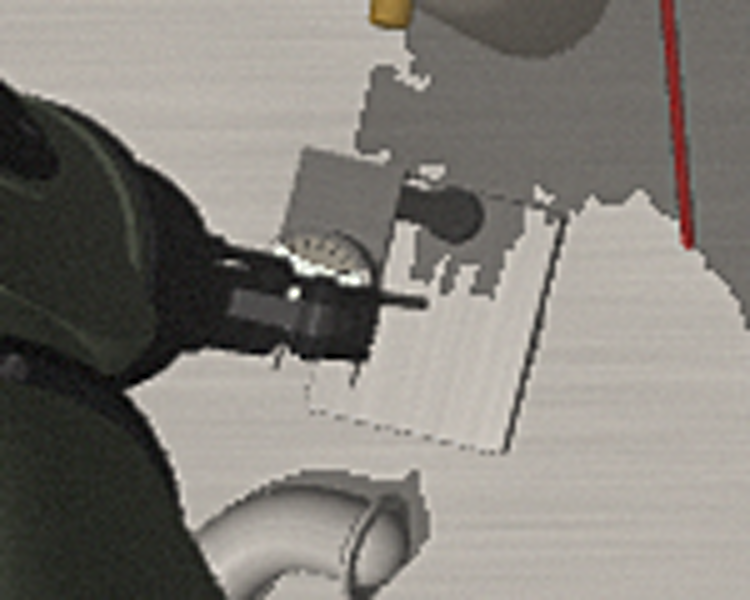

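```bash
python3 - <<'E'
from mv import *
from h import *
o=r.observe();T=load("top4");S=load("side4");p=o["tcp_pos"];Rm=o["tool_rot"]
for sx in(-1,1):
    q=p+Rm@np.array([sx*.040,0,.068]);a=(proj(T,q)-[110,200])*5;b=(proj(S,q)-[190,90])*6;print(sx,q.round(3),a.round(),b.round())
for z in(.176,.160,.03):
  q=np.array([.504,.283,z]);print((proj(T,q)-[110,200])*5,(proj(S,q)-[190,90])*6)
E
```

```text
-1 [0.492 0.251 0.221] [356. 312.] [364. 249.]
1 [0.51  0.329 0.221] [145. 266.] [363. 151.]
[314.13698689 286.78536416] [384.59634122 307.50462013]
[328.54178852 288.53663947] [388.17615015 342.19020795]
[428.50501215 300.68974857] [414.9642353  601.74609364]
```

```bash
python3 - <<'E'
from mv import *
plan([.508,.284,.232],down(np.radians(76)))
E
```

```text
t 5.53 tcp [0.5018 0.2903 0.289 ] j [-0.43  0.74 -0.3   1.48  0.24  0.96  0.56] F [-0.  -0.7 -0.4] w 68.4 dist 57.7 rot [-0.008  0.001  0.022] rows 2
[-2.4, 3.9, 28.5] [-0.004, 0.001, 0.011]
[-2.3, 3.8, 28.5] [-0.004, 0.001, 0.011]
```

Call:
{"name": "carry_out", "arguments": {
  "xyz": [
    [-2.5, 4, 14],
    [-2.5, 4, 14],
    [0, 0, 14],
    [0, 0, 6],
    [0, 0, 0]
  ],
  "angular": [
    [-0.004, 0, 0.011],
    [-0.004, 0, 0.011],
    [0, 0, 0],
    [0, 0, 0],
    [0, 0, 0]
  ]
}}

```text
time: 5.95
tcp_pos: [0.5101, 0.2794, 0.2382]
tool_rot: [[0.253, 0.968, 0.001], [0.968, -0.253, -0.002], [-0.002, 0.002, -1.0]]
force: [0.7, -1.7, 0.3]
grip_width: 0.0676
```

```bash
python3 - <<'E'
from mv import *
from h import *
plan([.508,.284,.232],down(np.radians(76)))
c=r.capture("side");np.savez("side5.npz",**c)
crop("side5",200,100,110,100,7,"pics/side5.png")
E
```

```text
t 5.95 tcp [0.5101 0.2794 0.2382] j [-0.42  0.81 -0.27  1.54  0.27  0.83  0.52] F [ 0.7 -1.7  0.3] w 67.6 dist 8.0 rot [ 0.002  0.002 -0.011] rows 1
[4.0, -3.2, 6.2] [0.002, 0.002, -0.011]
```

View pics/side5.png

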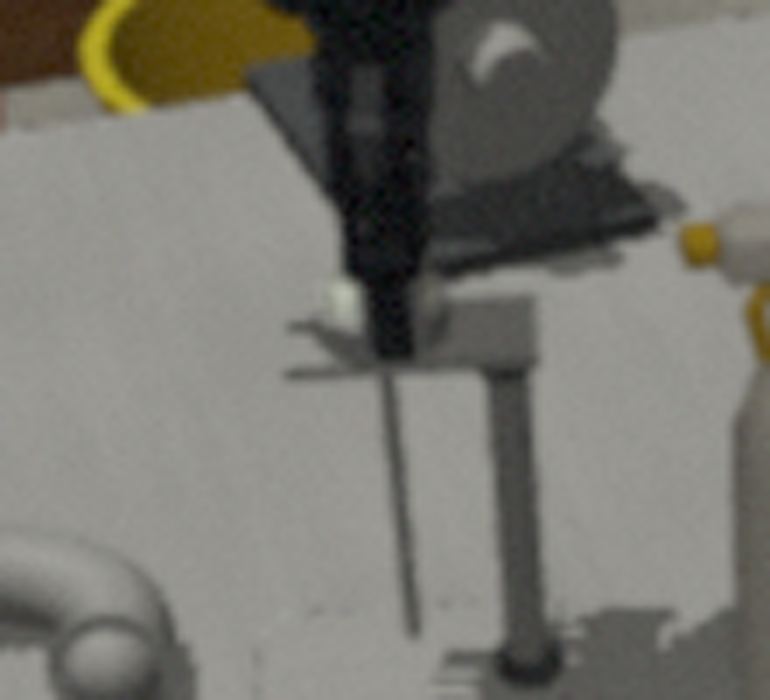

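The near finger straddles the dial well at (390,330) in the crop. I'll go down a little and close.

Call:
{"name": "carry_out", "arguments": {
  "xyz": [
    [4, -2, 4],
    [0, 0, 3],
    [0, 0, 0]
  ],
  "angular": [
    [0, 0, -0.01],
    [0, 0, 0],
    [0, 0, 0]
  ]
}}

```text
time: 6.25
tcp_pos: [0.5097, 0.2841, 0.2328]
tool_rot: [[0.243, 0.97, 0.003], [0.97, -0.243, -0.001], [-0.0, 0.003, -1.0]]
force: [1.1, 0.6, 0.3]
grip_width: 0.0679
```

Call:
{"name": "carry_out", "arguments": {
  "xyz": [
    [0, 0, 0],
    [0, 0, 0],
    [0, 0, 0],
    [0, 0, 0]
  ],
  "angular": [
    [0, 0, 0],
    [0, 0, 0],
    [0, 0, 0],
    [0, 0, 0]
  ],
  "claw": 44
}}

```text
time: 6.58
tcp_pos: [0.5098, 0.2845, 0.2343]
tool_rot: [[0.243, 0.97, 0.005], [0.97, -0.243, 0.0], [0.001, 0.005, -1.0]]
force: [0.2, -0.1, -0.9]
grip_width: 0.0454
```

```bash
python3 - <<'E'
from mv import *
from h import *
plan([.508,.284,.232],down(np.radians(76)))
c=r.capture("side");np.savez("side6.npz",**c)
crop("side6",200,100,110,100,7,"pics/side6.png")
E
```

```text
t 6.58 tcp [0.5098 0.2845 0.2343] j [-0.43  0.81 -0.27  1.54  0.27  0.82  0.52] F [ 0.2 -0.1 -0.9] w 45.4 dist 3.0 rot [ 0.005 -0.001 -0.001] rows 1
[-0.9, -1.6, 2.3] [0.005, -0.001, -0.001]
```

View pics/side6.png

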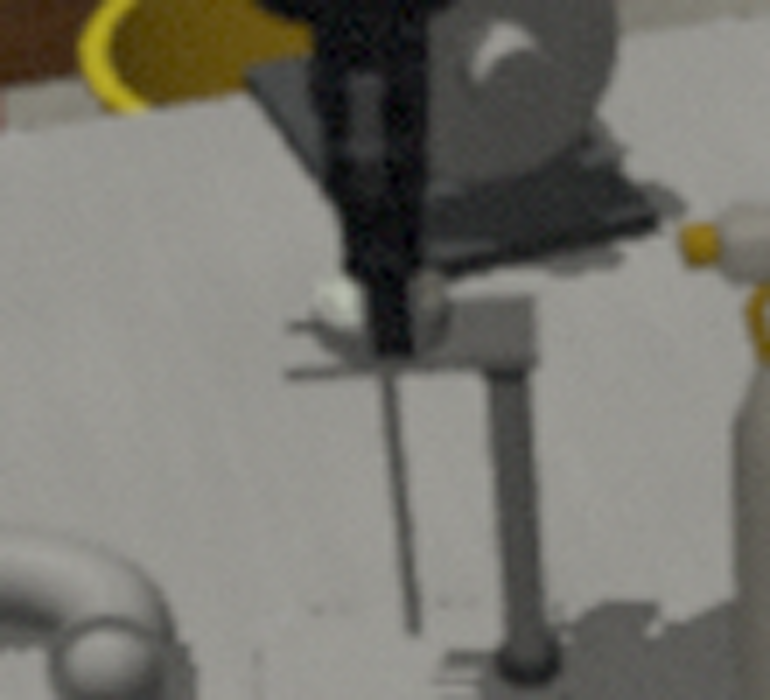

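Call:
{"name": "carry_out", "arguments": {
  "xyz": [
    [0, 0, 0],
    [0, 0, 0]
  ],
  "angular": [
    [0, 0, 0],
    [0, 0, 0]
  ],
  "claw": 35
}}

```text
time: 6.8
tcp_pos: [0.5098, 0.2845, 0.2344]
tool_rot: [[0.243, 0.97, 0.005], [0.97, -0.243, 0.0], [0.001, 0.005, -1.0]]
force: [0.1, -1.0, -0.8]
grip_width: 0.045
```

Call:
{"name": "carry_out", "arguments": {
  "xyz": [
    [0, 0, -3],
    [0, 0, -4],
    [0, 0, -5],
    [0, 0, 0]
  ],
  "angular": [
    [0, 0, 0],
    [0, 0, 0],
    [0, 0, 0],
    [0, 0, 0]
  ]
}}

```text
time: 7.13
tcp_pos: [0.5098, 0.2845, 0.2476]
tool_rot: [[0.243, 0.97, 0.005], [0.97, -0.243, 0.0], [0.001, 0.005, -1.0]]
force: [0.1, -0.1, -1.5]
grip_width: 0.0454
```

```bash
python3 - <<'E'
from mv import *
from h import *
plan([.508,.284,.232],down(np.radians(76)))
c=r.capture("side");np.savez("side7.npz",**c)
crop("side7",200,100,110,100,7,"pics/side7.png")
E
```

```text
t 7.13 tcp [0.5098 0.2845 0.2476] j [-0.43  0.79 -0.28  1.52  0.26  0.85  0.53] F [ 0.1 -0.1 -1.5] w 45.4 dist 15.7 rot [ 0.005 -0.001 -0.001] rows 1
[-0.9, -1.7, 15.6] [0.005, -0.001, -0.001]
```

View pics/side7.png

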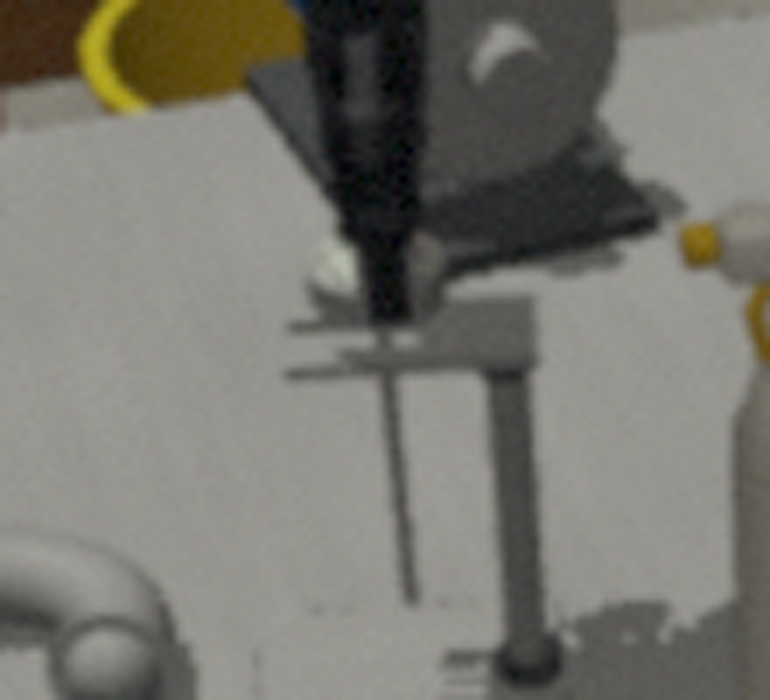

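The thermometer is gripped and lifted about 13 mm, upright. Its home TCP was (0.5098, 0.2845, 0.2343). Next I'll slide it out along the slot (tool −y), then lift and traverse.

Call:
{"name": "carry_out", "arguments": {
  "xyz": [
    [0, 0, -8],
    [0, -14, -2],
    [0, -20, 0],
    [0, -20, 0],
    [0, -8, -10]
  ],
  "angular": [
    [0, 0, 0],
    [0, 0, 0],
    [0, 0, 0],
    [0, 0, 0],
    [0, 0, 0]
  ]
}}

```text
time: 7.6
tcp_pos: [0.4487, 0.2986, 0.2679]
tool_rot: [[0.246, 0.969, 0.004], [0.969, -0.246, -0.001], [-0.0, 0.004, -1.0]]
force: [0.3, 0.7, -0.7]
grip_width: 0.0454
```

Call:
{"name": "carry_out", "arguments": {
  "xyz": [
    [0, 0, -30],
    [0, 0, -38],
    [0, 0, -38],
    [0, 0, -30],
    [-10, 0, -10]
  ],
  "angular": [
    [0, 0, 0],
    [0, 0, 0],
    [0, 0, 0],
    [0, 0, 0],
    [0, 0, 0]
  ]
}}

```text
time: 8.02
tcp_pos: [0.443, 0.2902, 0.4249]
tool_rot: [[0.24, 0.971, 0.002], [0.971, -0.24, -0.0], [0.0, 0.002, -1.0]]
force: [-0.2, 0.6, -1.3]
grip_width: 0.0449
```

```bash
python3 - <<'E'
from mv import *
from h import *
plan([.44,0,.41],down(np.radians(76)))
for n in("side","top"):
    c=r.capture(n);np.savez(n+"8.npz",**c);cv2.imwrite(f"pics/{n}8.png",c["img"][:,:,::-1])
E
```

```text
t 8.02 tcp [0.443  0.2902 0.4249] j [-0.47  0.53 -0.32  1.42  0.17  1.22  0.52] F [-0.2  0.6 -1.3] w 44.9 dist 290.6 rot [ 0.002 -0.     0.001] rows 8
[-35.3, 8.4, 1.9] [0.0, -0.0, 0.0]
[-35.3, 8.4, 1.9] [0.0, -0.0, 0.0]
[-35.3, 8.4, 1.9] [0.0, -0.0, 0.0]
[-35.3, 8.4, 1.9] [0.0, -0.0, 0.0]
[-35.3, 8.4, 1.9] [0.0, -0.0, 0.0]
[-35.3, 8.4, 1.9] [0.0, -0.0, 0.0]
[-35.3, 8.4, 1.9] [0.0, -0.0, 0.0]
[-35.3, 8.4, 1.9] [0.0, -0.0, 0.0]
```

View pics/side8.png

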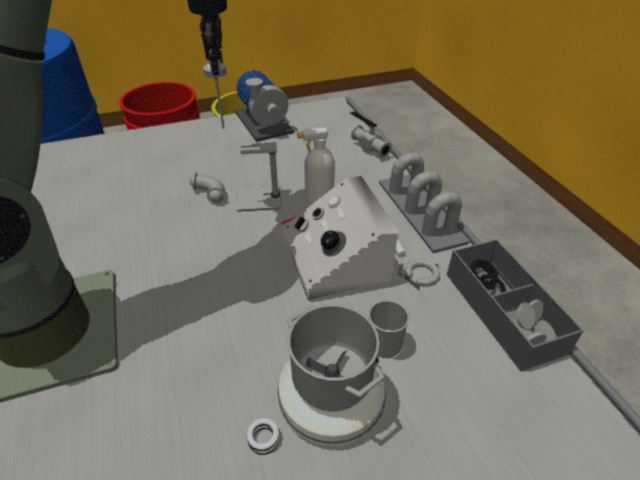

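```bash
python3 - <<'E'
from h import *
S=load("side8");T=load("top8")
crop("side8",275,290,120,110,6,"pics/side8b.png")
a=np.linspace(0,6.28,80)
P=np.c_[.4825+.068*np.cos(a),-.3145+.068*np.sin(a),0*a+.17]
im=cv2.imread("pics/side8b.png")
for col,dy in(((0,255,0),0),((0,0,255),-.003)):
    u=((proj(S,P+[0,dy,0])-[275,290]+.5)*6).astype(int);cv2.polylines(im,[u.reshape(-1,1,2)],True,col,1)
cv2.imwrite("pics/side8b.png",im)
E
```

```text
(no output)
```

View pics/side8b.png

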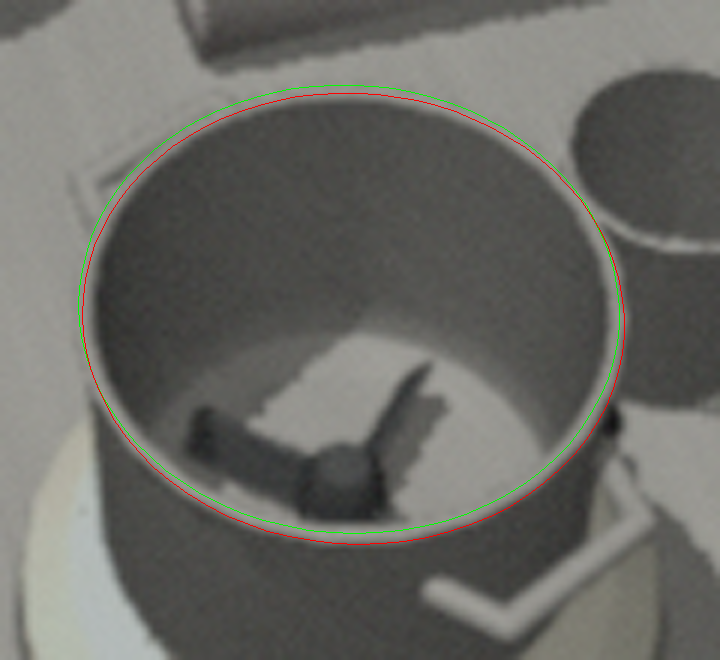

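Call:
{"name": "carry_out", "arguments": {
  "xyz": [
    [-36, 9, 0],
    [-36, 9, 0],
    [-36, 9, 0],
    [-36, 9, 0],
    [-36, 9, 0]
  ],
  "angular": [
    [0, 0, 0],
    [0, 0, 0],
    [0, 0, 0],
    [0, 0, 0],
    [0, 0, 0]
  ]
}}

```text
time: 8.53
tcp_pos: [0.4414, 0.1015, 0.42]
tool_rot: [[0.232, 0.973, -0.004], [0.973, -0.232, -0.001], [-0.002, -0.004, -1.0]]
force: [0.1, -0.1, -1.0]
grip_width: 0.0453
```

Call:
{"name": "carry_out", "arguments": {
  "xyz": [
    [-36, 9, 0],
    [-36, 9, 0],
    [-36, 9, 0],
    [-36, 10, 0],
    [-36, 12, 0]
  ],
  "angular": [
    [0, 0, 0],
    [0, 0, 0],
    [0, 0, 0],
    [0, 0, 0],
    [0, 0, 0]
  ]
}}

```text
time: 8.95
tcp_pos: [0.4441, -0.0949, 0.4177]
tool_rot: [[0.232, 0.973, -0.01], [0.973, -0.232, -0.001], [-0.003, -0.009, -1.0]]
force: [1.1, 0.9, 0.0]
grip_width: 0.0457
```

```bash
python3 - <<'E'
from mv import *
plan([.4825,-.3145,.41],down(np.radians(76)))
E
```

```text
t 8.95 tcp [ 0.4441 -0.0949  0.4177] j [ 0.32  0.4  -0.29  1.67  0.13  1.09  1.33] F [1.1 0.9 0. ] w 45.7 dist 223.1 rot [-0.009  0.003  0.01 ] rows 6
[-34.1, 14.7, 1.3] [-0.002, 0.001, 0.002]
[-34.1, 14.8, 1.3] [-0.002, 0.001, 0.002]
[-34.1, 14.8, 1.3] [-0.002, 0.001, 0.002]
[-34.0, 14.9, 1.3] [-0.002, 0.001, 0.002]
[-34.0, 15.0, 1.3] [-0.002, 0.001, 0.002]
[-34.0, 15.0, 1.3] [-0.002, 0.001, 0.002]
```

Call:
{"name": "carry_out", "arguments": {
  "xyz": [
    [-34, 15, 0],
    [-34, 15, 0],
    [-34, 15, 0],
    [-34, 15, 0],
    [-34, 15, 0]
  ],
  "angular": [
    [-0.002, 0, 0.002],
    [-0.002, 0, 0.002],
    [-0.002, 0, 0.002],
    [-0.002, 0, 0.002],
    [-0.002, 0, 0.002]
  ]
}}

```text
time: 9.37
tcp_pos: [0.4741, -0.289, 0.415]
tool_rot: [[0.244, 0.97, -0.005], [0.97, -0.244, -0.002], [-0.003, -0.005, -1.0]]
force: [0.6, 0.6, 0.0]
grip_width: 0.0452
```

Call:
{"name": "carry_out", "arguments": {
  "xyz": [
    [-34, 15, 0],
    [0, 0, 0]
  ],
  "angular": [
    [0, 0, 0],
    [0, 0, 0]
  ]
}}

```text
time: 9.53
tcp_pos: [0.4787, -0.3343, 0.4121]
tool_rot: [[0.25, 0.968, -0.009], [0.968, -0.25, -0.002], [-0.004, -0.009, -1.0]]
force: [-1.7, 0.7, -1.9]
grip_width: 0.0453
```

```bash
python3 - <<'E'
from mv import *
from h import *
plan([.4825,-.3155,.335],down(np.radians(76)))
for n in("side","top"):
    c=r.capture(n);np.savez(n+"9.npz",**c);cv2.imwrite(f"pics/{n}9.png",c["img"][:,:,::-1])
E
```

```text
t 9.53 tcp [ 0.4787 -0.3343  0.4121] j [ 0.67  0.64 -0.24  1.23  0.15  1.3   1.74] F [-1.7  0.7 -1.9] w 45.3 dist 79.4 rot [-0.009  0.004 -0.009] rows 3
[6.5, -0.1, 25.7] [-0.003, 0.001, -0.003]
[6.5, -0.2, 25.7] [-0.003, 0.001, -0.003]
[6.4, -0.2, 25.7] [-0.003, 0.001, -0.003]
```

View pics/side9.png

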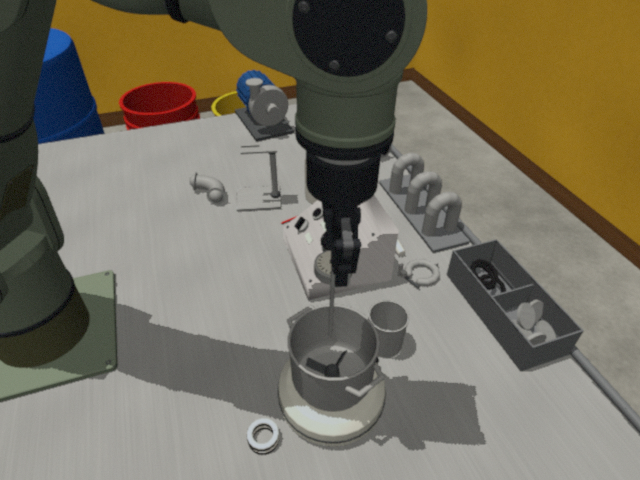

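The stem hangs over the bowl, with its tip near side (333,335). I'll lower it to about 42 mm below the rim.

Call:
{"name": "carry_out", "arguments": {
  "xyz": [
    [9, 0, 12],
    [7, 0, 20],
    [3, 0, 25],
    [0, 0, 20],
    [0, 0, 3]
  ],
  "angular": [
    [-0.003, 0.001, -0.003],
    [-0.003, 0.001, -0.003],
    [-0.003, 0.001, -0.003],
    [0, 0, 0],
    [0, 0, 0]
  ]
}}

```text
time: 10.05
tcp_pos: [0.4841, -0.3053, 0.3297]
tool_rot: [[0.233, 0.973, 0.002], [0.973, -0.233, 0.003], [0.004, 0.001, -1.0]]
force: [0.2, -0.3, -1.4]
grip_width: 0.0451
```

```bash
python3 - <<'E'
from mv import *
from h import *
plan([.4825,-.3155,.332],down(np.radians(76)))
c=r.capture("side");np.savez("side10.npz",**c);crop("side10",260,200,150,200,3,"pics/side10.png")
E
```

```text
t 10.05 tcp [ 0.4841 -0.3053  0.3297] j [ 0.63  0.68 -0.25  1.45  0.17  1.03  1.69] F [ 0.2 -0.3 -1.4] w 45.1 dist 10.6 rot [ 0.001 -0.004  0.01 ] rows 1
[-10.3, 0.8, -2.3] [0.001, -0.004, 0.01]
```

View pics/side10.png

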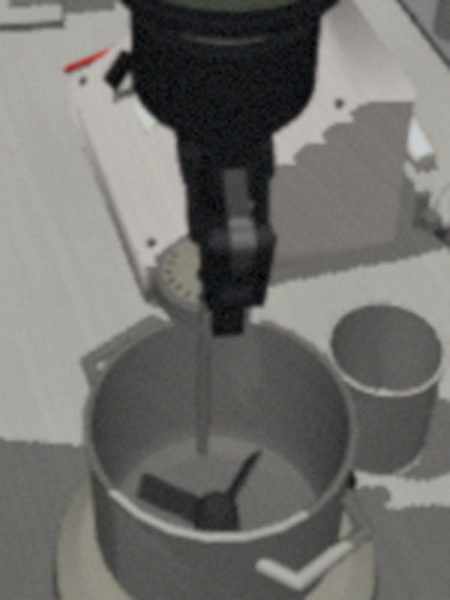

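The stem is in the bowl at crop (205,450), about 45 mm deep and clear of the rotor. I'll hold it there.

Call:
{"name": "carry_out", "arguments": {
  "xyz": [
    [0, 0, 0],
    [0, 0, 0],
    [0, 0, 0],
    [0, 0, 0],
    [0, 0, 0]
  ],
  "angular": [
    [0, 0, 0],
    [0, 0, 0],
    [0, 0, 0],
    [0, 0, 0],
    [0, 0, 0]
  ]
}}

```text
time: 10.52
tcp_pos: [0.4853, -0.3047, 0.3349]
tool_rot: [[0.231, 0.973, 0.007], [0.973, -0.231, 0.001], [0.003, 0.006, -1.0]]
force: [-0.6, 0.2, -0.5]
grip_width: 0.0455
```

Call:
{"name": "carry_out", "arguments": {
  "xyz": [
    [0, 0, 0],
    [0, 0, 0],
    [0, 0, 0],
    [0, 0, 0],
    [0, 0, 0]
  ],
  "angular": [
    [0, 0, 0],
    [0, 0, 0],
    [0, 0, 0],
    [0, 0, 0],
    [0, 0, 0]
  ]
}}

```text
time: 10.93
tcp_pos: [0.4854, -0.305, 0.336]
tool_rot: [[0.232, 0.973, 0.008], [0.973, -0.232, 0.0], [0.002, 0.008, -1.0]]
force: [-0.3, 0.5, -0.1]
grip_width: 0.0455
```

Call:
{"name": "carry_out", "arguments": {
  "xyz": [
    [0, 0, 0],
    [0, 0, 0],
    [0, 0, 0],
    [0, 0, 0],
    [0, 0, 0]
  ],
  "angular": [
    [0, 0, 0],
    [0, 0, 0],
    [0, 0, 0],
    [0, 0, 0],
    [0, 0, 0]
  ]
}}

```text
time: 11.35
tcp_pos: [0.4853, -0.305, 0.3358]
tool_rot: [[0.232, 0.973, 0.008], [0.973, -0.232, 0.0], [0.002, 0.007, -1.0]]
force: [0.9, -0.7, -1.1]
grip_width: 0.0455
```

Call:
{"name": "carry_out", "arguments": {
  "xyz": [
    [0, 0, 0],
    [0, 0, -15],
    [0, 0, -30],
    [0, 0, -30],
    [0, 0, -12]
  ],
  "angular": [
    [0, 0, 0],
    [0, 0, 0],
    [0, 0, 0],
    [0, 0, 0],
    [0, 0, 0]
  ]
}}

```text
time: 11.77
tcp_pos: [0.4839, -0.3047, 0.4232]
tool_rot: [[0.232, 0.973, 0.002], [0.973, -0.232, 0.004], [0.004, 0.001, -1.0]]
force: [0.5, -0.1, 0.4]
grip_width: 0.0456
```

```bash
python3 - <<'E'
from mv import *
plan([.443,.0,.42],down(np.radians(76)))
E
```

```text
t 11.77 tcp [ 0.4839 -0.3047  0.4232] j [ 0.63  0.6  -0.26  1.26  0.14  1.29  1.72] F [ 0.5 -0.1  0.4] w 45.6 dist 307.4 rot [ 0.001 -0.004  0.011] rows 9
[31.9, -12.3, 0.5] [0.0, -0.0, 0.001]
[31.9, -12.3, 0.5] [0.0, -0.0, 0.001]
[31.9, -12.3, 0.5] [0.0, -0.0, 0.001]
[31.8, -12.4, 0.4] [0.0, -0.0, 0.001]
[31.8, -12.4, 0.4] [0.0, -0.0, 0.001]
[31.8, -12.4, 0.4] [0.0, -0.0, 0.001]
[31.8, -12.5, 0.4] [0.0, -0.0, 0.001]
[31.8, -12.5, 0.4] [0.0, -0.0, 0.001]
[31.8, -12.6, 0.4] [0.0, -0.0, 0.001]
```

Call:
{"name": "carry_out", "arguments": {
  "xyz": [
    [34, -14, 0],
    [34, -14, 0],
    [34, -14, 0],
    [35, -14, 0],
    [35, -14, 0]
  ],
  "angular": [
    [0, 0, 0],
    [0, 0, 0],
    [0, 0, 0],
    [0, 0, 0],
    [0, 0, 0]
  ]
}}

```text
time: 12.18
tcp_pos: [0.4547, -0.1216, 0.4253]
tool_rot: [[0.243, 0.97, 0.007], [0.97, -0.243, -0.001], [0.001, 0.007, -1.0]]
force: [2.3, 0.2, -0.0]
grip_width: 0.0455
```

Call:
{"name": "carry_out", "arguments": {
  "xyz": [
    [35, -14, 0],
    [35, -12, 0],
    [35, -10, 0],
    [36, -9, 0],
    [36, -9, 0]
  ],
  "angular": [
    [0, 0, 0],
    [0, 0, 0],
    [0, 0, 0],
    [0, 0, 0],
    [0, 0, 0]
  ]
}}

```text
time: 12.6
tcp_pos: [0.4416, 0.0715, 0.4264]
tool_rot: [[0.244, 0.97, 0.01], [0.97, -0.244, -0.001], [0.001, 0.01, -1.0]]
force: [1.0, 1.0, -1.2]
grip_width: 0.0453
```

```bash
python3 - <<'E'
from mv import *
plan([.4487,.2990,.42],down(np.radians(76)))
E
```

```text
t 12.6 tcp [0.4416 0.0715 0.4264] j [-0.03  0.38 -0.31  1.68  0.13  1.09  0.94] F [ 1.   1.  -1.2] w 45.3 dist 227.7 rot [ 0.01  -0.001 -0.002] rows 6
[37.1, -8.1, 1.0] [0.002, -0.0, -0.0]
[37.1, -8.1, 1.0] [0.002, -0.0, -0.0]
[37.1, -8.1, 1.0] [0.002, -0.0, -0.0]
[37.1, -8.1, 1.0] [0.002, -0.0, -0.0]
[37.1, -8.1, 1.1] [0.002, -0.0, -0.0]
[37.1, -8.0, 1.1] [0.002, -0.0, -0.0]
```

Call:
{"name": "carry_out", "arguments": {
  "xyz": [
    [37, -8, 0],
    [37, -8, 0],
    [37, -8, 0],
    [37, -8, 0],
    [37, -8, 0]
  ],
  "angular": [
    [0.002, 0, 0],
    [0.002, 0, 0],
    [0.002, 0, 0],
    [0.002, 0, 0],
    [0.002, 0, 0]
  ]
}}

```text
time: 13.02
tcp_pos: [0.4457, 0.2701, 0.4276]
tool_rot: [[0.245, 0.97, 0.002], [0.97, -0.245, 0.001], [0.002, 0.002, -1.0]]
force: [0.3, -0.4, 0.2]
grip_width: 0.0453
```

Call:
{"name": "carry_out", "arguments": {
  "xyz": [
    [20, -5, 0],
    [0, 0, 0]
  ],
  "angular": [
    [0, 0, 0],
    [0, 0, 0]
  ]
}}

```text
time: 13.18
tcp_pos: [0.4436, 0.2989, 0.4268]
tool_rot: [[0.237, 0.971, 0.0], [0.971, -0.237, 0.004], [0.004, -0.001, -1.0]]
force: [-1.1, 0.5, -1.6]
grip_width: 0.0453
```

```bash
python3 - <<'E'
from mv import *
plan([.4487,.2995,.259],down(np.radians(76)))
E
```

```text
t 13.18 tcp [0.4436 0.2989 0.4268] j [-0.48  0.54 -0.32  1.39  0.17  1.24  0.52] F [-1.1  0.5 -1.6] w 45.3 dist 167.8 rot [-0.001 -0.004  0.005] rows 5
[0.2, 1.0, 33.6] [-0.0, -0.001, 0.001]
[0.3, 1.0, 33.6] [-0.0, -0.001, 0.001]
[0.3, 1.0, 33.6] [-0.0, -0.001, 0.001]
[0.3, 1.0, 33.6] [-0.0, -0.001, 0.001]
[0.3, 1.0, 33.6] [-0.0, -0.001, 0.001]
```

Call:
{"name": "carry_out", "arguments": {
  "xyz": [
    [0, 1, 35],
    [0, 1, 36],
    [0, 1, 36],
    [0, 1, 32],
    [0, 1, 18]
  ],
  "angular": [
    [0, 0, 0],
    [0, 0, 0],
    [0, 0, 0],
    [0, 0, 0],
    [0, 0, 0]
  ]
}}

```text
time: 13.6
tcp_pos: [0.4488, 0.3007, 0.2678]
tool_rot: [[0.234, 0.972, 0.007], [0.972, -0.234, 0.01], [0.012, 0.004, -1.0]]
force: [0.6, -0.5, -1.3]
grip_width: 0.045
```

Call:
{"name": "carry_out", "arguments": {
  "xyz": [
    [0, 0, 0],
    [0, 0, 0]
  ],
  "angular": [
    [0, 0, 0],
    [0, 0, 0]
  ]
}}

```text
time: 13.77
tcp_pos: [0.4483, 0.2994, 0.2649]
tool_rot: [[0.235, 0.972, 0.003], [0.972, -0.235, 0.007], [0.007, 0.001, -1.0]]
force: [1.1, -0.2, 0.1]
grip_width: 0.0453
```

```bash
python3 - <<'E'
from mv import *
from h import *
plan([.5098,.2845,.259],down(np.radians(76)))
for n,a in(("side",(190,90,130,120,6)),("top",(110,200,150,120,5))):
    c=r.capture(n);np.savez(n+"11.npz",**c);crop(n+"11",*a,f"pics/{n}11.png")
E
```

```text
t 13.77 tcp [0.4483 0.2994 0.2649] j [-0.49  0.71 -0.28  1.67  0.25  0.79  0.44] F [ 1.1 -0.2  0.1] w 45.3 dist 63.5 rot [ 0.001 -0.007  0.008] rows 2
[-0.0, 31.6, 3.0] [0.001, -0.004, 0.004]
[0.1, 31.6, 3.0] [0.001, -0.004, 0.004]
```

View pics/side11.png

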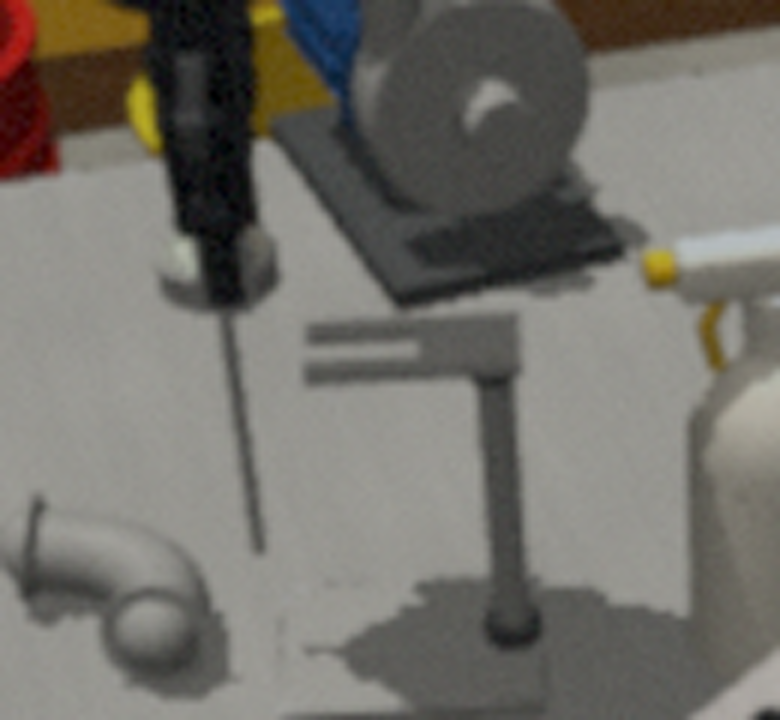

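View pics/top11.png

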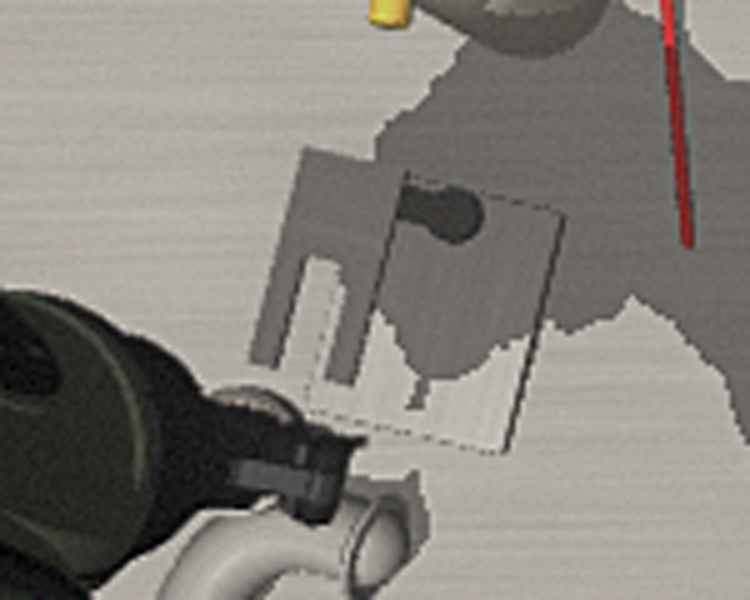

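```bash
python3 - <<'E'
from h import *
T=load("top11")
g=lambda u,v:atz(T,(u/5+110,v/5+200),.16)
e=g(323,257);l=g(265,362);r_=g(340,383)
print(e,l,r_,(l+r_)/2); d=e-(l+r_)/2;print(np.degrees(np.arctan2(d[1],d[0])),np.linalg.norm(d))
d/=np.linalg.norm(d);print("seat",e-.015*d,(l+r_)/2+.031*d)
T0=load("top0");print("dial then",atz(T0,(172,257.8),.176))
E
```

```text
[0.51648006 0.28537924 0.16      ] [0.47537812 0.3076224  0.16      ] [0.46680704 0.27793026 0.16      ] [0.47109258 0.29277633 0.16      ]
-9.25648149458 0.04598630964825521
seat [0.50167539 0.28779206 0.16      ] [0.5016889  0.28778985 0.16      ]
dial then [0.50316102 0.28459175 0.176     ]
```

Call:
{"name": "carry_out", "arguments": {
  "xyz": [
    [0, 16, 2],
    [0, 16, 2],
    [0, 16, 1],
    [0, 14, 0],
    [0, 0, 0]
  ],
  "angular": [
    [0, -0.003, 0.003],
    [0, -0.003, 0.003],
    [0, 0, 0],
    [0, 0, 0],
    [0, 0, 0]
  ]
}}

```text
time: 14.28
tcp_pos: [0.5124, 0.2854, 0.2694]
tool_rot: [[0.24, 0.971, 0.012], [0.971, -0.24, 0.007], [0.01, 0.01, -1.0]]
force: [-0.6, -0.7, -1.1]
grip_width: 0.0454
```

```bash
python3 - <<'E'
from mv import *
from h import *
plan([.5098,.2845,.2343],down(np.radians(76)))
for n,a in(("side",(190,90,130,120,6)),):
    c=r.capture(n);np.savez(n+"12.npz",**c);crop(n+"12",*a,f"pics/{n}12.png")
E
```

```text
t 14.28 tcp [0.5124 0.2854 0.2694] j [-0.42  0.77 -0.29  1.5   0.26  0.9   0.54] F [-0.6 -0.7 -1.1] w 45.4 dist 35.2 rot [ 0.01  -0.01   0.002] rows 1
[-1.8, -2.6, 35.0] [0.01, -0.01, 0.002]
```

View pics/side12.png

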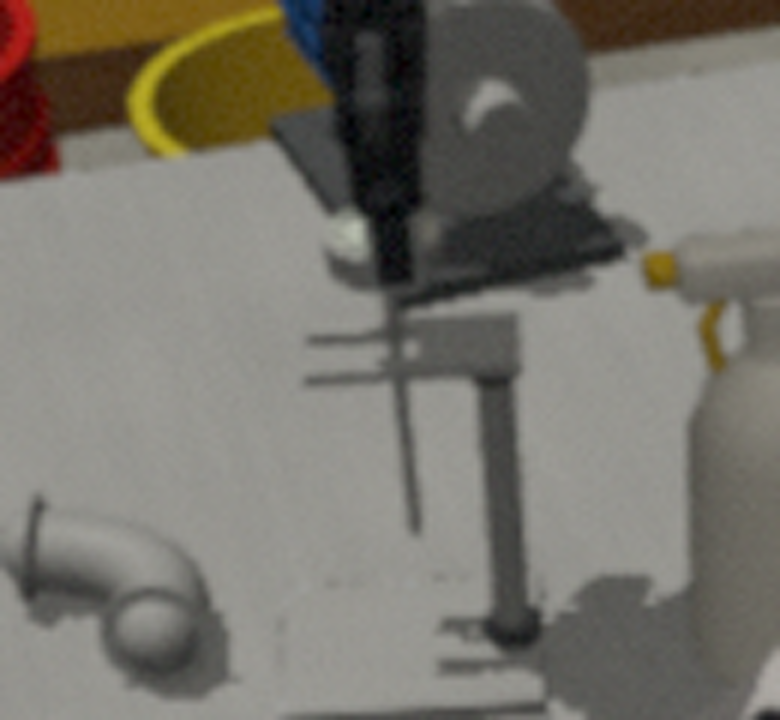

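The stem is inside the slot. I'll lower it gently, correcting sideways slightly.

Call:
{"name": "carry_out", "arguments": {
  "xyz": [
    [-1, -2, 8],
    [-1, -1, 7],
    [0, 0, 5],
    [0, 0, 0]
  ],
  "angular": [
    [0.005, -0.005, 0],
    [0.005, -0.005, 0],
    [0, 0, 0],
    [0, 0, 0]
  ]
}}

```text
time: 14.67
tcp_pos: [0.5061, 0.2858, 0.25]
tool_rot: [[0.238, 0.971, -0.0], [0.971, -0.238, 0.002], [0.002, -0.001, -1.0]]
force: [-0.5, -0.3, -1.2]
grip_width: 0.0456
```

```bash
python3 - <<'E'
from mv import *
plan([.5098,.2845,.2343],down(np.radians(76)))
E
```

```text
t 14.67 tcp [0.5061 0.2858 0.25  ] j [-0.43  0.79 -0.29  1.53  0.26  0.86  0.53] F [-0.5 -0.3 -1.2] w 45.6 dist 16.2 rot [-0.001 -0.002  0.004] rows 1
[-0.4, 3.9, 15.7] [-0.001, -0.002, 0.004]
```

Call:
{"name": "carry_out", "arguments": {
  "xyz": [
    [0, 2, 4],
    [0, 1, 4],
    [0, 0, 2],
    [0, 0, 0]
  ],
  "angular": [
    [0, 0, 0],
    [0, 0, 0],
    [0, 0, 0],
    [0, 0, 0]
  ]
}}

```text
time: 15.0
tcp_pos: [0.5085, 0.2856, 0.2388]
tool_rot: [[0.237, 0.972, -0.001], [0.972, -0.237, 0.002], [0.001, -0.001, -1.0]]
force: [0.0, -0.2, -1.9]
grip_width: 0.0454
```

Call:
{"name": "carry_out", "arguments": {
  "xyz": [
    [0, 0, 2],
    [0, 0, 1.5],
    [0, 0, 0]
  ],
  "angular": [
    [0, 0, 0],
    [0, 0, 0],
    [0, 0, 0]
  ]
}}

```text
time: 15.25
tcp_pos: [0.5086, 0.2856, 0.2349]
tool_rot: [[0.237, 0.972, -0.001], [0.972, -0.237, 0.002], [0.002, -0.001, -1.0]]
force: [0.4, 1.6, -0.5]
grip_width: 0.0456
```

Call:
{"name": "carry_out", "arguments": {
  "xyz": [
    [0, 0, 0.8],
    [0, 0, 0]
  ],
  "angular": [
    [0, 0, 0],
    [0, 0, 0]
  ]
}}

```text
time: 15.42
tcp_pos: [0.5086, 0.2857, 0.2341]
tool_rot: [[0.237, 0.972, -0.001], [0.972, -0.237, 0.002], [0.002, -0.001, -1.0]]
force: [-0.7, 0.1, 0.0]
grip_width: 0.0455
```

```bash
python3 - <<'E'
from mv import *
from h import *
plan([.5098,.2845,.2343],down(np.radians(76)))
for n,a in(("side",(200,100,110,100,7)),):
    c=r.capture(n);np.savez(n+"13.npz",**c);crop(n+"13",*a,f"pics/{n}13.png")
E
```

```text
t 15.42 tcp [0.5086 0.2857 0.2341] j [-0.43  0.81 -0.28  1.54  0.27  0.83  0.52] F [-0.7  0.1  0. ] w 45.5 dist 1.7 rot [-0.001 -0.002  0.005] rows 1
[-0.8, 1.5, -0.2] [-0.001, -0.002, 0.005]
```

View pics/side13.png

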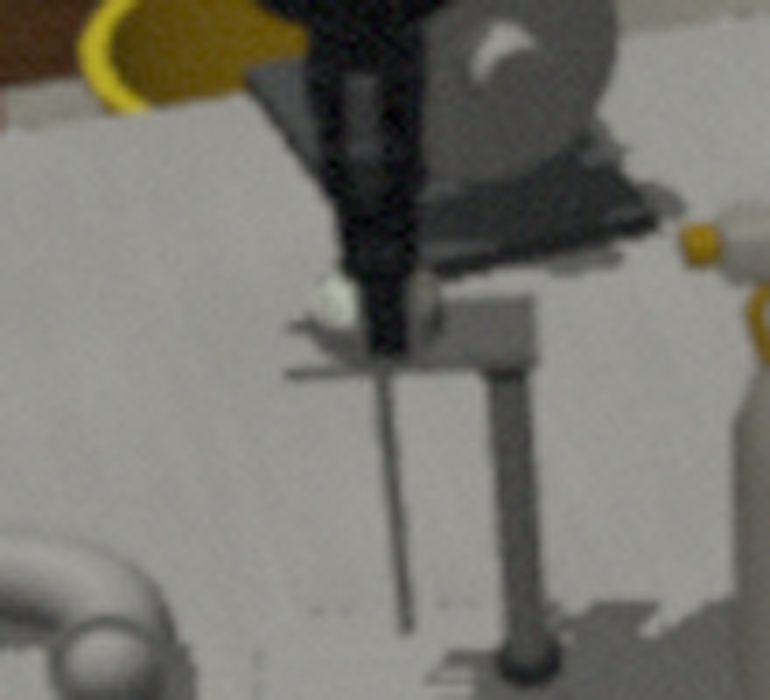

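It is seated at the height it had originally, with the stem about 1 px from its first place. I'll open.

Call:
{"name": "carry_out", "arguments": {
  "xyz": [
    [0, 0, 0],
    [0, 0, 0],
    [0, 0, 0],
    [0, 0, 0]
  ],
  "angular": [
    [0, 0, 0],
    [0, 0, 0],
    [0, 0, 0],
    [0, 0, 0]
  ],
  "claw": 68
}}

```text
time: 15.8
tcp_pos: [0.5087, 0.2857, 0.2346]
tool_rot: [[0.237, 0.972, 0.0], [0.972, -0.237, 0.002], [0.002, -0.001, -1.0]]
force: [0.1, -0.5, 0.0]
grip_width: 0.0681
```

Call:
{"name": "carry_out", "arguments": {
  "xyz": [
    [0, 0, -8],
    [0, 0, -20],
    [0, 0, -30],
    [0, 0, -30],
    [0, 0, 0]
  ],
  "angular": [
    [0, 0, 0],
    [0, 0, 0],
    [0, 0, 0],
    [0, 0, 0],
    [0, 0, 0]
  ]
}}

```text
time: 16.22
tcp_pos: [0.5081, 0.2854, 0.3276]
tool_rot: [[0.236, 0.972, -0.002], [0.972, -0.236, 0.002], [0.001, -0.003, -1.0]]
force: [-0.9, 1.0, 0.6]
grip_width: 0.0677
```

```bash
python3 - <<'E'
from mv import *
from h import *
for n,a in(("side",(190,90,130,120,6)),("top",(110,200,150,120,5))):
    c=r.capture(n);np.savez(n+"14.npz",**c);crop(n+"14",*a,f"pics/{n}14.png")
E
```

```text
(no output)
```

View pics/side14.png

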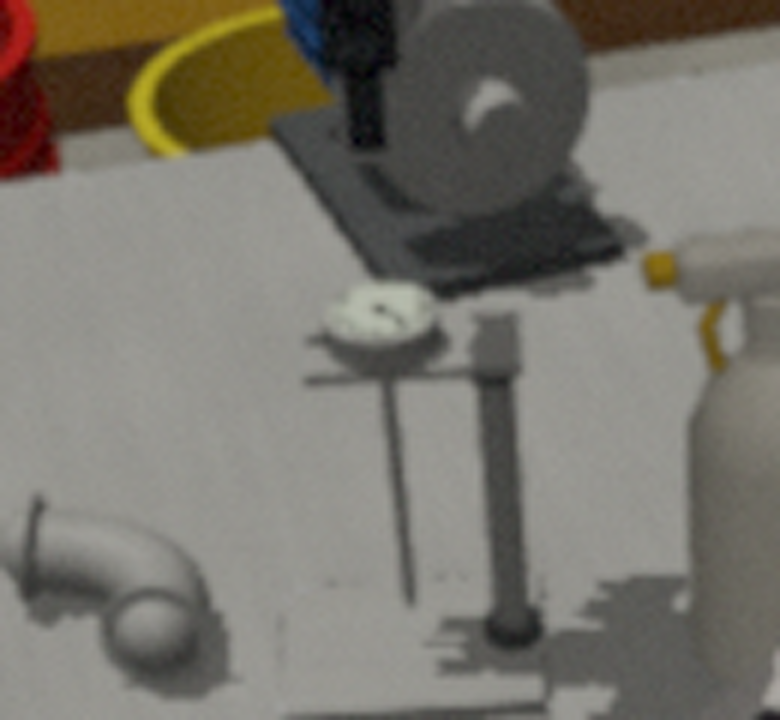

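View pics/top14.png

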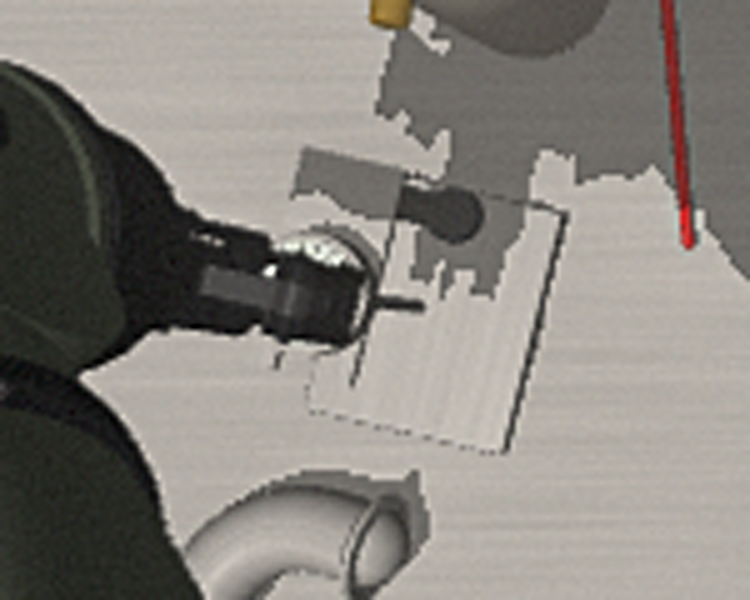

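The thermometer hangs upright in the fork, with its dial at side crop (383,313) and tip at (410,603). Next is the twist. It needs the wrist flipped (j5≈π) to reach the 35° tilt, so I'll plan that with my fitted kinematics.

```bash
cat > flip.py <<'E'
from mv import *
from ik import *
CRL=CR-Nv*.007
def goal(h,spin=np.pi-.45,q0=[.03,.66,0,2.36,3.1,.5,.45],w=1e-2):
    return ik(CRL+Nv*h,tilt(spin=spin),np.array(q0),w=w)
if __name__=="__main__":
    for h in(.049,.075,.11,.15,.18,.22):
        a=goal(h);print(h,a[0].round(3),round(a[1],2),round(a[2],3),(CRL+Nv*h).round(3))
        b=a[0].copy();b[4]=0;print("   pre",*[x.round(3).tolist() for x in fk(b)])
E
python3 flip.py
```

```text
0.049 [ 0.027  0.877 -0.014  2.237  3.126  0.583  0.47 ] 0.0 0.0 [ 0.543 -0.042  0.162]
   pre [0.283, -0.035, 0.155] [[0.766, 0.369, -0.527], [0.444, -0.896, 0.019], [-0.465, -0.248, -0.85]]
0.075 [ 0.027  0.823 -0.014  2.278  3.126  0.57   0.469] 0.0 0.0 [ 0.529 -0.042  0.184]
   pre [0.273, -0.035, 0.173] [[0.778, 0.375, -0.505], [0.444, -0.896, 0.018], [-0.446, -0.238, -0.863]]
0.11 [ 0.027  0.746 -0.014  2.327  3.126  0.542  0.468] 0.0 0.0 [ 0.508 -0.041  0.212]
   pre [0.265, -0.035, 0.196] [[0.802, 0.387, -0.455], [0.442, -0.897, 0.016], [-0.402, -0.214, -0.89]]
0.15 [ 0.027  0.652 -0.013  2.371  3.126  0.492  0.467] 0.0 0.0 [ 0.485 -0.041  0.245]
   pre [0.264, -0.035, 0.219] [[0.839, 0.405, -0.365], [0.439, -0.898, 0.014], [-0.322, -0.171, -0.931]]
0.18 [ 0.027  0.578 -0.013  2.395  3.127  0.441  0.466] 0.0 0.0 [ 0.468 -0.041  0.27 ]
   pre [0.269, -0.036, 0.236] [[0.868, 0.418, -0.269], [0.437, -0.899, 0.011], [-0.237, -0.127, -0.963]]
0.22 [ 0.027  0.472 -0.012  2.414  3.127  0.355  0.465] 0.0 0.0 [ 0.445 -0.04   0.302]
   pre [0.286, -0.036, 0.261] [[0.896, 0.432, -0.099], [0.435, -0.901, 0.007], [-0.086, -0.049, -0.995]]
```

```bash
python3 - <<'E'
from flip import *
for qa in ([0,.5,0,2.15,0,.3,.45],[0,.45,0,2.15,0,.25,.45],[0,.4,0,2.2,0,.3,.45]):
  for j5 in(0,.8,1.57,2.35,3.13):
    q=np.array(qa);q[4]=j5;p,Rm=fk(q);print(qa[1],j5,p.round(3),"tip",(p+Rm[:,2]*.073).round(3),Rm[:,2].round(2))
q=np.array([0,.45,0,2.15,0,.25,.45]);p,Rm=fk(q);plan(p,Rm)
E
```

```text
0.5 0 [ 0.432 -0.032  0.282] tip [ 0.446 -0.032  0.211] [ 0.19  0.   -0.98]
0.5 0.8 [ 0.45  -0.082  0.292] tip [ 0.47  -0.098  0.224] [ 0.27 -0.21 -0.94]
0.5 1.57 [ 0.493 -0.102  0.315] tip [ 0.526 -0.123  0.254] [ 0.45 -0.3  -0.84]
0.5 2.35 [ 0.537 -0.082  0.339] tip [ 0.583 -0.097  0.284] [ 0.63 -0.21 -0.74]
0.5 3.13 [ 0.555 -0.033  0.348] tip [ 0.607 -0.033  0.297] [ 0.71 -0.   -0.7 ]
0.45 0 [ 0.444 -0.032  0.307] tip [ 0.465 -0.032  0.237] [ 0.29  0.   -0.96]
0.45 0.8 [ 0.459 -0.074  0.316] tip [ 0.485 -0.087  0.249] [ 0.35 -0.18 -0.92]
0.45 1.57 [ 0.494 -0.09   0.337] tip [ 0.531 -0.108  0.277] [ 0.5  -0.25 -0.83]
0.45 2.35 [ 0.529 -0.074  0.358] tip [ 0.577 -0.086  0.304] [ 0.65 -0.18 -0.74]
0.45 3.13 [ 0.544 -0.033  0.367] tip [ 0.596 -0.033  0.316] [ 0.71 -0.   -0.7 ]
0.4 0 [ 0.409 -0.032  0.315] tip [ 0.426 -0.032  0.244] [ 0.24  0.   -0.97]
0.4 0.8 [ 0.427 -0.082  0.326] tip [ 0.45  -0.098  0.258] [ 0.32 -0.21 -0.92]
0.4 1.57 [ 0.469 -0.102  0.351] tip [ 0.505 -0.123  0.291] [ 0.49 -0.3  -0.82]
0.4 2.35 [ 0.511 -0.082  0.376] tip [ 0.56  -0.097  0.324] [ 0.67 -0.21 -0.71]
0.4 3.13 [ 0.529 -0.033  0.387] tip [ 0.583 -0.033  0.338] [ 0.75 -0.   -0.67]
t 16.32 tcp [0.5075 0.2848 0.3235] j [-0.41  0.71 -0.31  1.42  0.23  1.06  0.57] F [ 0.1 -0.5 -0.6] w 67.9 dist 323.4 rot [-0.238  0.194  0.876] rows 9
[-35.9, 1.5, 1.9] [-0.026, 0.022, 0.097]
[-35.6, 4.9, 1.2] [-0.026, 0.022, 0.097]
[-35.0, 8.3, 0.6] [-0.026, 0.022, 0.097]
[-34.0, 11.7, 0.2] [-0.026, 0.022, 0.097]
[-32.7, 14.9, -0.2] [-0.026, 0.022, 0.097]
[-31.1, 18.0, -0.5] [-0.026, 0.022, 0.097]
[-29.2, 21.0, -0.6] [-0.026, 0.022, 0.097]
[-27.0, 23.7, -0.6] [-0.026, 0.022, 0.097]
[-24.5, 26.3, -0.5] [-0.026, 0.022, 0.097]
```

Call:
{"name": "carry_out", "arguments": {
  "xyz": [
    [-30, 1, -20],
    [-35, 5, -10],
    [-35, 8, 0],
    [-34, 12, 4],
    [-33, 15, 4]
  ],
  "angular": [
    [-0.026, 0.022, 0.097],
    [-0.026, 0.022, 0.097],
    [-0.026, 0.022, 0.097],
    [-0.026, 0.022, 0.097],
    [-0.026, 0.022, 0.097]
  ]
}}

```text
time: 16.73
tcp_pos: [0.4713, 0.1146, 0.3367]
tool_rot: [[0.659, 0.735, 0.158], [0.74, -0.671, 0.039], [0.134, 0.091, -0.987]]
force: [1.8, 0.5, -0.3]
grip_width: 0.0678
```

Call:
{"name": "carry_out", "arguments": {
  "xyz": [
    [-31, 18, 4],
    [-29, 21, 4],
    [-27, 24, 4],
    [-24, 26, 3],
    [0, 0, 0]
  ],
  "angular": [
    [-0.026, 0.022, 0.097],
    [-0.026, 0.022, 0.097],
    [-0.026, 0.022, 0.097],
    [-0.026, 0.022, 0.097],
    [0, 0, 0]
  ]
}}

```text
time: 17.15
tcp_pos: [0.4388, -0.037, 0.3086]
tool_rot: [[0.878, 0.381, 0.29], [0.398, -0.917, -0.001], [0.265, 0.117, -0.957]]
force: [0.4, 2.3, 0.3]
grip_width: 0.0679
```

```bash
cat > jp.py <<'E'
from flip import *
def jplan(qt,n=5,step=.11):
    """rows along straight joint path from measured joints toward qt"""
    o=r.observe();q=o["joints"];qt=np.array(qt,float);N=int(np.ceil(max(1,np.abs(qt-q).max()/step)))
    print("t",round(o["time"],2),"j",q.round(3),"tcp",o["tcp_pos"].round(3),"F",o["force"].round(1),"rows",N)
    P=[fk(q+(qt-q)*i/N) for i in range(min(n,N)+1)];rot0=P[0]
    for (p,A),(p2,A2) in zip(P,P[1:]):
        print((A.T@(p2-p)*1000).round(1).tolist(),R.from_matrix(A.T@A2).as_rotvec().round(3).tolist())
E
python3 -c "
from jp import *
q=r.observe()['joints'].copy();q[4]=3.13;jplan(q)"
```

```text
t 17.15 j [ 0.055  0.44  -0.065  2.162  0.118  0.248  0.3  ] tcp [ 0.439 -0.037  0.309] F [0.4 2.3 0.3] rows 28
[-1.5, 6.0, -0.1] [-0.025, -0.008, -0.104]
[-1.5, 6.0, -0.1] [-0.025, -0.008, -0.104]
[-1.5, 6.0, -0.1] [-0.025, -0.008, -0.104]
[-1.5, 6.0, -0.1] [-0.025, -0.008, -0.104]
[-1.5, 6.0, -0.1] [-0.025, -0.008, -0.104]
```

Call:
{"name": "carry_out", "arguments": {
  "xyz": [
    [-1.5, 6, 0],
    [-1.5, 6, 0],
    [-1.5, 6, 0],
    [-1.5, 6, 0],
    [-1.5, 6, 0]
  ],
  "angular": [
    [-0.025, -0.008, -0.104],
    [-0.025, -0.008, -0.104],
    [-0.025, -0.008, -0.104],
    [-0.025, -0.008, -0.104],
    [-0.025, -0.008, -0.104]
  ]
}}

```text
time: 17.57
tcp_pos: [0.4466, -0.0693, 0.3111]
tool_rot: [[0.588, 0.741, 0.325], [0.804, -0.581, -0.128], [0.094, 0.337, -0.937]]
force: [-0.1, -0.6, 0.6]
grip_width: 0.0677
```

```bash
python3 -c "
from jp import *
q=r.observe()['joints'].copy();q[4]=3.13;jplan(q)"
```

```text
t 17.57 j [-0.023  0.447  0.065  2.17   0.45   0.208  0.528] tcp [ 0.447 -0.069  0.311] F [-0.1 -0.6  0.6] rows 25
[-2.4, 4.7, -0.1] [-0.019, -0.011, -0.105]
[-2.4, 4.7, -0.1] [-0.019, -0.011, -0.105]
[-2.4, 4.7, -0.1] [-0.019, -0.011, -0.105]
[-2.4, 4.7, -0.1] [-0.019, -0.011, -0.105]
[-2.4, 4.7, -0.1] [-0.019, -0.011, -0.105]
```

```bash
python3 -c "
from jp import *
q=r.observe()['joints'].copy();jplan([0,.45,0.0,2.17,q[4]+.6,.32,.45])"
```

```text
t 17.57 j [-0.023  0.447  0.065  2.17   0.45   0.208  0.528] tcp [ 0.447 -0.069  0.311] F [-0.1 -0.6  0.6] rows 6
[-4.0, 1.0, 0.2] [-0.006, -0.022, -0.089]
[-4.0, 1.7, 0.2] [-0.008, -0.022, -0.088]
[-4.0, 2.4, 0.1] [-0.011, -0.022, -0.088]
[-4.1, 3.1, 0.1] [-0.014, -0.023, -0.087]
[-4.1, 3.9, -0.0] [-0.016, -0.023, -0.087]
```

Call:
{"name": "carry_out", "arguments": {
  "xyz": [
    [-4, 1, 0],
    [-4, 2, 0],
    [-4, 2.5, 0],
    [-4, 3, 0],
    [-4, 4, 0]
  ],
  "angular": [
    [-0.006, -0.022, -0.089],
    [-0.008, -0.022, -0.088],
    [-0.011, -0.022, -0.088],
    [-0.014, -0.023, -0.087],
    [-0.016, -0.023, -0.087]
  ]
}}

```text
time: 17.98
tcp_pos: [0.4471, -0.0925, 0.3139]
tool_rot: [[0.233, 0.918, 0.321], [0.955, -0.154, -0.252], [-0.182, 0.366, -0.913]]
force: [-0.2, 0.2, 0.9]
grip_width: 0.0679
```

```bash
python3 -c "
from jp import *
q=r.observe()['joints'].copy();jplan([0,.45,0.0,2.17,q[4]+.6,.32,.45])"
```

```text
t 17.98 j [-0.127  0.462  0.203  2.176  0.745  0.225  0.702] tcp [ 0.447 -0.093  0.314] F [-0.2  0.2  0.9] rows 6
[-2.0, 2.0, 0.2] [-0.008, -0.009, -0.059]
[-2.1, 2.9, 0.0] [-0.011, -0.01, -0.058]
[-2.2, 3.8, -0.1] [-0.015, -0.01, -0.057]
[-2.3, 4.7, -0.3] [-0.019, -0.011, -0.056]
[-2.4, 5.5, -0.5] [-0.023, -0.011, -0.056]
```

```bash
cat > sim.py <<'E'
from flip import *
def jac(q):
    p,A=fk(q);J=np.zeros((6,7));e=1e-6
    for i in range(7):
        d=q.copy();d[i]+=e;p2,A2=fk(d);J[:3,i]=(p2-p)/e;J[3:,i]=R.from_matrix(A2@A.T).as_rotvec()/e
    return J
def solve(q,P,Rt,lam=.02,it=20,W=None):
    q=q.copy();W=np.ones(7) if W is None else W
    for _ in range(it):
        p,A=fk(q);e=np.r_[P-p,R.from_matrix(Rt@A.T).as_rotvec()]
        J=jac(q);Wi=np.diag(1/W)
        q=np.clip(q+Wi@J.T@np.linalg.solve(J@Wi@J.T+lam**2*np.eye(6),e),LO,HI)
    return q
def rows(q,X,A):
    for x,a in zip(X,A):
        p,Rm=fk(q);q=solve(q,p+Rm@np.array(x)/1000,Rm@R.from_rotvec(a).as_matrix())
    return q
E
python3 - <<'E'
from sim import *
q=np.array([.055,.44,-.065,2.162,.118,.248,.3])
q=rows(q,[[-1.5,6,0]]*5,[[-.025,-.008,-.104]]*5);print(q.round(3))
q=np.array([-0.023,0.447,0.065,2.17,0.45,0.208,0.528])
q=rows(q,[[-4,1,0],[-4,2,0],[-4,2.5,0],[-4,3,0],[-4,4,0]],[[-.006,-.022,-.089],[-.008,-.022,-.088],[-.011,-.022,-.088],[-.014,-.023,-.087],[-.016,-.023,-.087]]);print(q.round(3))
E
```

```text
[-0.026  0.443  0.059  2.164  0.439  0.213  0.521]
[-0.122  0.457  0.195  2.172  0.729  0.228  0.693]
```

```bash
cat > plan2.py <<'E'
from sim import *
def follow(q,P,Rt,N=None,wmax=.11,vmax=25):
    p,A=fk(q);rv=R.from_matrix(A.T@Rt).as_rotvec();N=N or int(np.ceil(max(np.linalg.norm(rv)/wmax,np.linalg.norm(P-p)*1000/vmax,1)))
    Q=[q];Rm0=A;mx=0
    for i in range(1,N+1):
        Pt=p+(P-p)*i/N;Rt_=A@R.from_rotvec(rv*i/N).as_matrix()
        q=solve(Q[-1],Pt,Rt_);mx=max(mx,np.abs(q-Q[-1]).max());Q.append(q)
    pe,Ae=fk(q);return Q,np.linalg.norm(pe-P)*1000,np.linalg.norm(R.from_matrix(Ae.T@Rt).as_rotvec()),mx
E
python3 - <<'E'
from plan2 import *
q0=r.observe()["joints"]
for h in(.15,.2):
  for sp in np.arange(0,6.28,.35):
    Q,e1,e2,mx=follow(q0,CRL+Nv*h,tilt(spin=sp))
    Q2,e3,e4,m2=follow(Q[-1],CRL+Nv*.055,tilt(spin=sp),vmax=10)
    Q3,e5,e6,m3=follow(Q2[-1],CRL+Nv*.055,tilt(spin=sp+.9))
    A=np.array(Q+Q2+Q3);mar=np.minimum(A-LO,HI-A).min(0).min()
    print(h,round(sp,2),len(Q),Q[-1].round(2),round(e1,1),round(e2,3),round(mx,2),"|",round(e3,1),round(e4,3),"|",round(e5,1),round(e6,3),"mar",round(mar,2))
E
```

```text
0.15 0.0 15 [ 0.01  0.59  0.01  2.36  0.02  0.   -0.02] 100.5 0.427 0.06 | 121.0 0.515 | 126.0 0.536 mar 0.0
0.15 0.35 18 [ 0.1   0.59 -0.12  2.36 -0.17  0.   -0.18] 100.3 0.427 0.06 | 120.8 0.514 | 134.6 0.572 mar 0.0
0.15 0.7 21 [ 0.18  0.59 -0.26  2.36 -0.36  0.   -0.33] 102.9 0.438 0.06 | 124.1 0.528 | 148.3 0.631 mar 0.0
0.15 1.05 24 [ 0.28  0.6  -0.41  2.36 -0.55  0.   -0.48] 108.8 0.463 0.06 | 131.4 0.559 | 169.2 0.72 mar 0.0
0.15 1.4 28 [ 0.39  0.61 -0.59  2.35 -0.75  0.   -0.63] 118.7 0.505 0.06 | 143.7 0.611 | 256.0 0.202 mar 0.0
0.15 1.75 29 [-0.05  0.66  0.13  2.37  3.31  0.51  1.22] 0.0 0.0 1.32 | 0.0 0.0 | 0.0 0.0 mar 0.0
0.15 2.1 26 [-0.1   0.67  0.21  2.37  3.42  0.52  0.77] 0.0 0.0 1.14 | 0.0 0.0 | 0.0 0.0 mar 0.0
0.15 2.45 23 [ 0.29  0.68 -0.48  2.36  2.55  0.56  1.29] 0.0 0.0 1.93 | 0.0 0.0 | 0.0 0.0 mar 0.0
0.15 2.8 20 [ 0.07  0.65 -0.1   2.37  3.02  0.49  0.47] 0.0 0.0 1.08 | 0.0 0.0 | 0.0 0.0 mar 0.0
0.15 3.15 17 [ 0.23  0.66 -0.37  2.36  2.67  0.53  0.47] 0.0 0.0 1.53 | 0.0 0.0 | 0.0 0.0 mar 0.0
0.15 3.5 14 [ 0.02  0.65 -0.    2.37  3.14  0.49 -0.36] 0.0 0.0 1.
[... 1905 characters left out ...]
 -0.41  2.4   2.58  0.44 -0.16] 0.0 0.0 1.24 | 0.0 0.0 | 0.0 0.0 mar 0.0
0.2 4.2 8 [ 0.31  0.55 -0.47  2.4   2.51  0.46 -0.44] 0.0 0.0 1.47 | 0.0 0.0 | 0.0 0.0 mar 0.0
0.2 4.55 6 [-0.48  0.54  0.79  2.4   0.98  0.    0.77] 124.1 0.527 0.15 | 186.7 0.794 | 138.6 0.59 mar 0.0
0.2 4.9 5 [-0.36  0.52  0.6   2.4   0.79  0.    0.61] 110.6 0.47 0.18 | 161.1 0.685 | 128.6 0.547 mar 0.0
0.2 5.25 7 [-0.24  0.5   0.42  2.4   0.59  0.    0.46] 97.6 0.415 0.11 | 142.5 0.606 | 122.5 0.521 mar 0.0
0.2 5.6 9 [-0.15  0.49  0.26  2.4   0.39  0.    0.31] 89.5 0.381 0.08 | 130.9 0.557 | 120.5 0.513 mar 0.0
0.2 5.95 12 [-0.06  0.49  0.13  2.4   0.19  0.    0.15] 84.6 0.36 0.05 | 123.9 0.527 | 121.9 0.518 mar 0.0
```

```bash
cat > plan3.py <<'E'
from plan2 import *
def track(q0,refs):
    Q=[q0]
    for qr in refs:
        P,A=fk(np.array(qr)); Q.append(solve(Q[-1],P,A))
    return np.array(Q)
def interp(a,b,step):
    a,b=np.array(a),np.array(b);N=int(np.ceil(np.abs(b-a).max()/step));return [a+(b-a)*i/N for i in range(1,N+1)]
E
python3 - <<'E'
from plan3 import *
q0=r.observe()["joints"]
for c in(.4,.5,.6):
  for j2 in(.45,.6):
    a=[-.05,j2,.1,2.1,.8,c,.7];b=[0,j2,0,2.17,3.13,c,.45]
    refs=interp(q0,a,.1)+interp(a,b,.11)
    for qg in (goal(.18)[0],): refs+=interp(b,qg,.1)
    Q=track(q0,refs);print(c,j2,len(refs),Q[-1].round(2),"maxstep",np.abs(np.diff(Q,axis=0)).max(0).round(2),"margin",np.minimum(Q-LO,HI-Q).min(0).round(2), "minz",min((fk(x)[0]+fk(x)[1][:,2]*.073)[2] for x in Q).round(3))
E
```

```text
0.4 0.45 27 [ 0.1   0.58 -0.14  2.39  2.95  0.44  0.64] maxstep [0.05 0.04 0.08 0.08 0.25 0.08 0.16] margin [2.39 0.77 0.98 0.06 1.65 0.14 2.03] minz 0.21
0.4 0.6 27 [ 0.13  0.58 -0.19  2.39  2.89  0.45  0.7 ] maxstep [0.3  0.14 0.59 0.07 0.43 0.25 0.32] margin [2.23 0.78 0.62 0.06 1.71 0.   2.  ] minz 0.195
0.5 0.45 28 [ 0.08  0.58 -0.09  2.39  3.01  0.44  0.58] maxstep [0.03 0.04 0.05 0.08 0.18 0.08 0.09] margin [2.42 0.77 1.04 0.06 1.58 0.22 2.05] minz 0.21
0.5 0.6 28 [ 0.09  0.58 -0.12  2.39  2.98  0.44  0.61] maxstep [0.04 0.05 0.07 0.08 0.23 0.08 0.14] margin [2.41 0.78 0.99 0.06 1.61 0.2  2.03] minz 0.199
0.6 0.45 29 [ 0.05  0.58 -0.06  2.39  3.07  0.44  0.53] maxstep [0.02 0.04 0.04 0.08 0.15 0.09 0.06] margin [2.44 0.77 1.08 0.06 1.53 0.22 2.05] minz 0.21
0.6 0.6 29 [ 0.07  0.58 -0.08  2.39  3.03  0.44  0.56] maxstep [0.03 0.04 0.05 0.08 0.18 0.09 0.09] margin [2.44 0.78 1.04 0.06 1.56 0.22 2.04] minz 0.207
```

```bash
cat > nx.py <<'E'
from plan3 import *
import sys
def mk():
    q0=r.observe()["joints"];c=.6;a=[-.05,.45,.1,2.1,.8,c,.7];b=[0,.45,0,2.17,3.13,c,.45]
    refs=interp(q0,a,.1)+interp(a,b,.11)+interp(b,goal(.18)[0],.1);np.save("refs.npy",refs);print(len(refs))
def nxt(i,n=5):
    refs=np.load("refs.npy");o=r.observe();p,A=o["tcp_pos"],o["tool_rot"]
    print("t",round(o["time"],2),"j",o["joints"].round(3),"ref",refs[i-1].round(2) if i else "","F",o["force"].round(1))
    q=o["joints"]
    for qr in refs[i:i+n]:
        p2,A2=fk(qr);print((A.T@(p2-p)*1000).round(1).tolist(),R.from_matrix(A.T@A2).as_rotvec().round(3).tolist());p,A=p2,A2
        q=solve(q,p2,A2)
    print("sim",q.round(2))
if sys.argv[1]=="mk":mk();nxt(0)
else:nxt(int(sys.argv[1]))
E
python3 nx.py mk
```

```text
29
t 17.98 j [-0.127  0.462  0.203  2.176  0.745  0.225  0.702] ref  F [-0.2  0.2  0.9]
[-14.7, -4.2, -1.6] [0.04, -0.059, -0.009]
[-15.0, -3.9, -2.0] [0.039, -0.06, -0.008]
[-15.4, -3.8, -2.4] [0.038, -0.061, -0.007]
[-15.8, -3.8, -2.7] [0.037, -0.061, -0.005]
[-7.9, 9.7, -0.0] [-0.043, -0.036, -0.079]
sim [-0.15  0.46  0.25  2.11  0.82  0.53  0.78]
```

Call:
{"name": "carry_out", "arguments": {
  "xyz": [
    [-15, -4, -2],
    [-15, -4, -2],
    [-15, -4, -2],
    [-16, -4, -3],
    [-8, 10, 0]
  ],
  "angular": [
    [0.04, -0.06, -0.009],
    [0.039, -0.06, -0.008],
    [0.038, -0.061, -0.007],
    [0.037, -0.061, -0.005],
    [-0.043, -0.036, -0.079]
  ]
}}

```text
time: 18.4
tcp_pos: [0.4202, -0.1539, 0.3383]
tool_rot: [[0.177, 0.975, 0.136], [0.863, -0.087, -0.497], [-0.473, 0.205, -0.857]]
force: [-0.4, -0.4, -0.4]
grip_width: 0.0679
```

```bash
python3 nx.py 5
```

```text
t 18.4 j [-0.15   0.464  0.255  2.106  0.827  0.55   0.787] ref [-0.05  0.45  0.1   2.1   0.91  0.6   0.69] F [-0.4 -0.4 -0.4]
[-6.1, 12.1, -0.9] [-0.057, -0.023, -0.065]
[-7.3, 10.1, -0.2] [-0.045, -0.035, -0.079]
[-7.1, 10.3, -0.2] [-0.046, -0.034, -0.079]
[-6.8, 10.5, -0.3] [-0.046, -0.033, -0.079]
[-6.6, 10.7, -0.3] [-0.047, -0.032, -0.079]
sim [-0.26  0.48  0.43  2.13  1.4   0.41  0.66]
```

Call:
{"name": "carry_out", "arguments": {
  "xyz": [
    [-6, 12, -1],
    [-7, 10, 0],
    [-7, 10, 0],
    [-7, 10.5, 0],
    [-6.5, 11, 0]
  ],
  "angular": [
    [-0.057, -0.023, -0.065],
    [-0.045, -0.035, -0.079],
    [-0.046, -0.034, -0.079],
    [-0.046, -0.033, -0.079],
    [-0.047, -0.032, -0.079]
  ]
}}

```text
time: 18.82
tcp_pos: [0.4712, -0.1765, 0.3681]
tool_rot: [[-0.168, 0.913, 0.372], [0.712, 0.374, -0.594], [-0.682, 0.165, -0.713]]
force: [0.1, 0.3, 0.6]
grip_width: 0.0681
```

```bash
python3 nx.py 10
```

```text
t 18.82 j [-0.262  0.489  0.438  2.131  1.44   0.402  0.648] ref [-0.04  0.45  0.07  2.12  1.44  0.6   0.63] F [0.1 0.3 0.6]
[-7.5, 10.0, -2.1] [-0.042, -0.028, -0.054]
[-6.1, 11.1, -0.5] [-0.048, -0.031, -0.078]
[-5.9, 11.3, -0.5] [-0.049, -0.03, -0.078]
[-5.7, 11.6, -0.6] [-0.05, -0.03, -0.078]
[-5.5, 11.8, -0.6] [-0.051, -0.029, -0.078]
sim [-0.2   0.47  0.33  2.14  2.08  0.48  0.43]
```

Call:
{"name": "carry_out", "arguments": {
  "xyz": [
    [-7.5, 10, -2],
    [-6, 11, 0],
    [-6, 11, 0],
    [-5.5, 11.5, 0],
    [-5.5, 12, 0]
  ],
  "angular": [
    [-0.042, -0.028, -0.054],
    [-0.048, -0.031, -0.078],
    [-0.049, -0.03, -0.078],
    [-0.05, -0.03, -0.078],
    [-0.051, -0.029, -0.078]
  ]
}}

```text
time: 19.23
tcp_pos: [0.5266, -0.1619, 0.3969]
tool_rot: [[-0.409, 0.671, 0.618], [0.402, 0.741, -0.538], [-0.819, 0.028, -0.573]]
force: [0.7, -1.0, 0.2]
grip_width: 0.0682
```

```bash
python3 nx.py 15
```

```text
t 19.23 j [-0.188  0.478  0.312  2.145  2.125  0.482  0.417] ref [-0.02  0.45  0.05  2.13  1.96  0.6   0.57] F [ 0.7 -1.   0.2]
[-8.4, 8.6, -3.4] [-0.039, -0.028, -0.053]
[-5.2, 12.3, -0.7] [-0.052, -0.028, -0.077]
[-5.1, 12.5, -0.8] [-0.053, -0.027, -0.077]
[-5.0, 12.8, -0.8] [-0.053, -0.027, -0.077]
[-4.9, 13.0, -0.9] [-0.054, -0.026, -0.077]
sim [-0.08  0.45  0.14  2.15  2.57  0.57  0.43]
```

```bash
cat > go.py <<'E'
from plan2 import *
def go(P,Rt,n=5,vmax=25,wmax=.11):
    o=r.observe();q=o["joints"];Q,e1,e2,mx=follow(q,np.array(P),Rt,vmax=vmax,wmax=wmax);A=np.array(Q)
    print("t",round(o["time"],2),"j",q.round(2),"tcp",o["tcp_pos"].round(4),"F",o["force"].round(1),"rows",len(Q)-1,"end",Q[-1].round(2),round(e1,1),round(e2,3),"mx",round(mx,2),"mar",np.minimum(A-LO,HI-A).min().round(2))
    p=o["tcp_pos"];Rm=o["tool_rot"];N=len(Q)-1;rv=R.from_matrix(Rm.T@Rt).as_rotvec()
    for i in range(min(n,N)):
        Ri=Rm@R.from_rotvec(rv*i/N).as_matrix();print((Ri.T@(np.array(P)-p)/N*1000).round(1).tolist(),(rv/N).round(3).tolist())
E
python3 - <<'E'
from go import *
for sp in(2.2,2.4,2.7): go(CRL+Nv*.18,tilt(spin=sp))
E
```

```text
t 19.23 j [-0.19  0.48  0.31  2.14  2.12  0.48  0.42] tcp [ 0.5266 -0.1619  0.3969] F [ 0.7 -1.   0.2] rows 15 end [-0.    0.58  0.03  2.4   3.19  0.44  0.9 ] 0.0 0.0 mx 0.12 mar 0.05
[11.8, 3.1, -1.9] [-0.043, 0.006, -0.096]
[11.4, 4.3, -1.7] [-0.043, 0.006, -0.096]
[11.0, 5.5, -1.4] [-0.043, 0.006, -0.096]
[10.4, 6.5, -1.1] [-0.043, 0.006, -0.096]
[9.7, 7.5, -0.7] [-0.043, 0.006, -0.096]
t 19.23 j [-0.19  0.48  0.31  2.14  2.12  0.48  0.42] tcp [ 0.5266 -0.1619  0.3969] F [ 0.7 -1.   0.2] rows 13 end [ 0.03  0.58 -0.02  2.39  3.12  0.44  0.77] 0.0 0.0 mx 0.12 mar 0.05
[13.6, 3.6, -2.2] [-0.047, 0.012, -0.096]
[13.2, 5.0, -1.8] [-0.047, 0.012, -0.096]
[12.7, 6.3, -1.4] [-0.047, 0.012, -0.096]
[12.0, 7.6, -0.9] [-0.047, 0.012, -0.096]
[11.3, 8.7, -0.4] [-0.047, 0.012, -0.096]
t 19.23 j [-0.19  0.48  0.31  2.14  2.12  0.48  0.42] tcp [ 0.5266 -0.1619  0.3969] F [ 0.7 -1.   0.2] rows 11 end [ 0.08  0.58 -0.1   2.39  3.    0.44  0.58] 0.0 0.0 mx 0.12 mar 0.06
[16.1, 4.3, -2.6] [-0.052, 0.021, -0.087]
[15.7, 5.8, -2.0] [-0.052, 0.021, -0.087]
[15.1, 7.2, -1.3] [-0.052, 0.021, -0.087]
[14.5, 8.5, -0.6] [-0.052, 0.021, -0.087]
[13.7, 9.8, 0.2] [-0.052, 0.021, -0.087]
```

Call:
{"name": "carry_out", "arguments": {
  "xyz": [
    [16, 4, -3],
    [16, 6, -2],
    [15, 7, -1],
    [14.5, 8.5, -1],
    [14, 10, 0]
  ],
  "angular": [
    [-0.052, 0.021, -0.087],
    [-0.052, 0.021, -0.087],
    [-0.052, 0.021, -0.087],
    [-0.052, 0.021, -0.087],
    [-0.052, 0.021, -0.087]
  ],
  "claw": 70
}}

```text
time: 19.65
tcp_pos: [0.4983, -0.1025, 0.3361]
tool_rot: [[-0.693, 0.227, 0.684], [0.047, 0.961, -0.271], [-0.719, -0.156, -0.677]]
force: [-0.4, -0.5, -0.8]
grip_width: 0.0704
```

```bash
python3 - <<'E'
from go import *
go(CRL+Nv*.16,tilt(spin=2.7),n=6)
E
```

```text
t 19.65 j [-0.    0.49  0.04  2.33  2.65  0.53  0.39] tcp [ 0.4983 -0.1025  0.3361] F [-0.4 -0.5 -0.8] rows 6 end [ 0.08  0.63 -0.1   2.38  3.01  0.48  0.57] 0.0 0.0 mx 0.07 mar 0.07
[12.5, 11.3, 4.4] [-0.049, 0.021, -0.083]
[11.5, 12.1, 5.3] [-0.049, 0.021, -0.083]
[10.3, 12.7, 6.1] [-0.049, 0.021, -0.083]
[9.1, 13.2, 7.0] [-0.049, 0.021, -0.083]
[7.8, 13.5, 7.8] [-0.049, 0.021, -0.083]
[6.5, 13.7, 8.6] [-0.049, 0.021, -0.083]
```

Call:
{"name": "carry_out", "arguments": {
  "xyz": [
    [12.5, 11, 4],
    [11.5, 12, 5],
    [10, 13, 6],
    [9, 13, 7],
    [8, 13.5, 8]
  ],
  "angular": [
    [-0.049, 0.021, -0.083],
    [-0.049, 0.021, -0.083],
    [-0.049, 0.021, -0.083],
    [-0.049, 0.021, -0.083],
    [-0.049, 0.021, -0.083]
  ]
}}

```text
time: 20.07
tcp_pos: [0.4776, -0.0487, 0.2628]
tool_rot: [[-0.76, -0.268, 0.592], [-0.358, 0.933, -0.036], [-0.543, -0.239, -0.805]]
force: [0.9, 0.5, -0.4]
grip_width: 0.0703
```

Call:
{"name": "carry_out", "arguments": {
  "xyz": [
    [6, 13.5, 8],
    [0, 0, 0]
  ],
  "angular": [
    [-0.049, 0.021, -0.083],
    [0, 0, 0]
  ]
}}

```text
time: 20.23
tcp_pos: [0.4727, -0.0374, 0.2467]
tool_rot: [[-0.746, -0.37, 0.553], [-0.441, 0.897, 0.006], [-0.499, -0.24, -0.833]]
force: [0.1, -0.1, 0.3]
grip_width: 0.0697
```

```bash
python3 - <<'E'
from go import *
from h import *
go(CRL+Nv*.10,tilt(spin=2.7),n=6)
for n,a in(("side",(250,130,160,150,5)),("top",(260,140,150,125,5))):
    c=r.capture(n);np.savez(n+"15.npz",**c);crop(n+"15",*a,f"pics/{n}15.png")
E
```

```text
t 20.23 j [ 0.08  0.64 -0.11  2.39  3.03  0.47  0.59] tcp [ 0.4727 -0.0374  0.2467] F [ 0.1 -0.1  0.3] rows 3 end [ 0.08  0.77 -0.1   2.31  3.02  0.55  0.58] 0.0 0.0 mx 0.05 mar 0.06
[-2.6, -3.0, 19.4] [0.008, -0.005, 0.01]
[-2.5, -2.8, 19.5] [0.008, -0.005, 0.01]
[-2.5, -2.6, 19.5] [0.008, -0.005, 0.01]
```

View pics/side15.png

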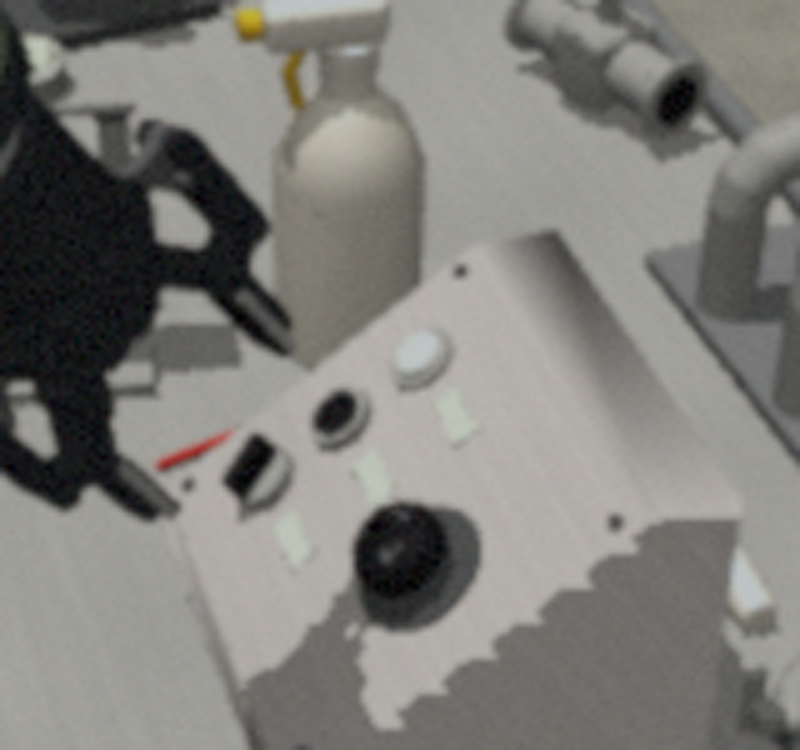

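View pics/top15.png

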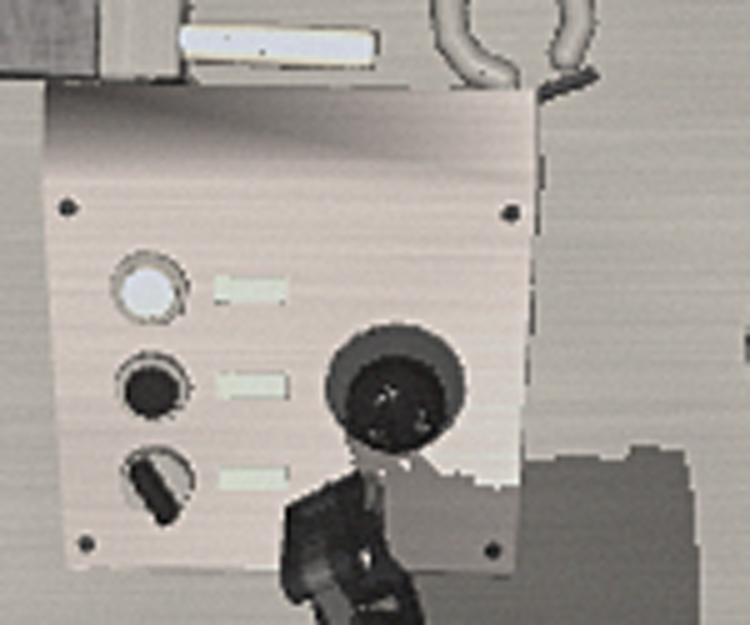

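Call:
{"name": "carry_out", "arguments": {
  "xyz": [
    [-2.5, -3, 19],
    [-2.5, -3, 20],
    [-2.5, -2.5, 20],
    [0, 0, 0]
  ],
  "angular": [
    [0.008, -0.005, 0.01],
    [0.008, -0.005, 0.01],
    [0.008, -0.005, 0.01],
    [0, 0, 0]
  ]
}}

```text
time: 20.67
tcp_pos: [0.5174, -0.0455, 0.2075]
tool_rot: [[-0.75, -0.308, 0.585], [-0.395, 0.919, -0.022], [-0.53, -0.247, -0.811]]
force: [-0.2, 0.1, 0.8]
grip_width: 0.0701
```

```bash
python3 - <<'E'
from go import *
from h import *
go(CRL+Nv*.075,tilt(spin=2.7),n=6)
o=r.observe()
for n,a in(("side",(250,130,160,150,5)),("top",(260,140,150,125,5))):
    c=r.capture(n);np.savez(n+"16.npz",**c);crop(n+"16",*a,f"pics/{n}16.png")
    for s in(-1,1):print(n,s,((proj(c,o["tcp_pos"]+o["tool_rot"]@np.array([s*.035,0,.066]))-[a[0],a[1]])*5).round())
E
```

```text
t 20.67 j [ 0.08  0.76 -0.1   2.31  3.01  0.56  0.57] tcp [ 0.5174 -0.0455  0.2075] F [-0.2  0.1  0.8] rows 2 end [ 0.08  0.82 -0.1   2.28  3.02  0.57  0.58] 0.0 0.0 mx 0.03 mar 0.14
[1.4, 3.0, 12.9] [-0.008, 0.004, -0.011]
[1.4, 2.9, 12.9] [-0.008, 0.004, -0.011]
side -1 [399. 416.]
side 1 [297. 559.]
top -1 [378. 377.]
top 1 [447. 518.]
```

View pics/side16.png

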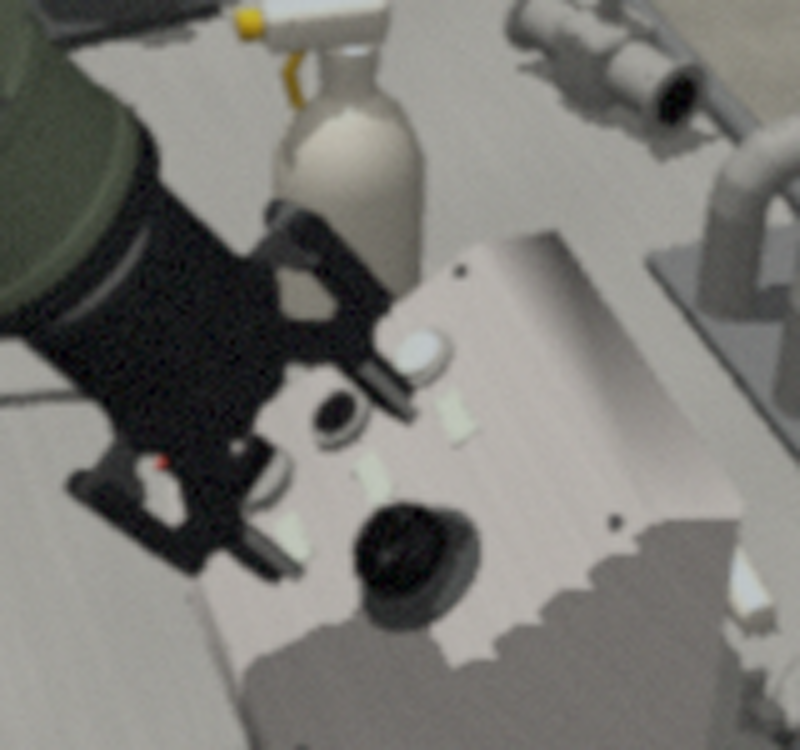

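View pics/top16.png

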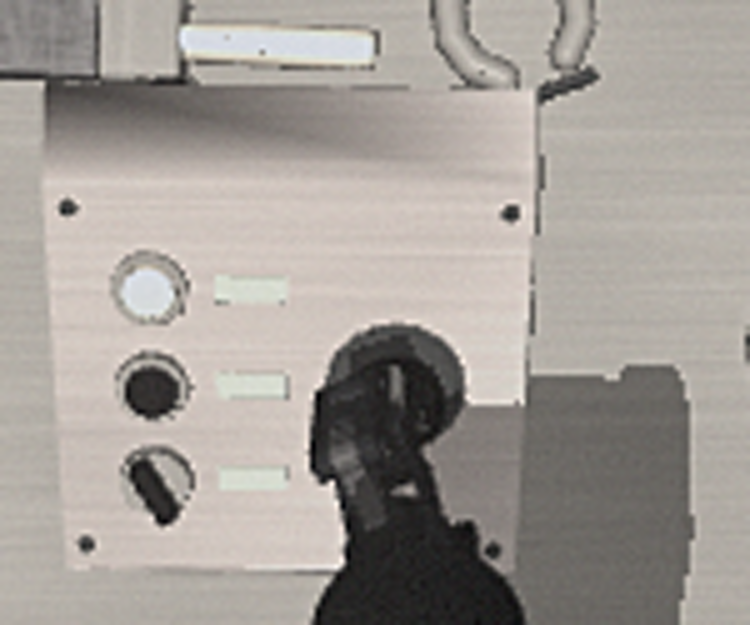

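Call:
{"name": "carry_out", "arguments": {
  "xyz": [
    [1.5, 3, 12],
    [1.5, 2, 12],
    [0, 0, 8],
    [0, 0, 0]
  ],
  "angular": [
    [-0.008, 0.004, -0.011],
    [-0.008, 0.004, -0.011],
    [0, 0, 0],
    [0, 0, 0]
  ]
}}

```text
time: 21.1
tcp_pos: [0.5301, -0.043, 0.1825]
tool_rot: [[-0.747, -0.333, 0.575], [-0.414, 0.91, -0.011], [-0.519, -0.247, -0.818]]
force: [0.4, 0.3, 0.8]
grip_width: 0.0697
```

```bash
python3 - <<'E'
from go import *
go(CRL+Nv*.047+np.array([.001,.0005,.0005]),tilt(spin=2.7),n=6)
E
```

```text
t 21.1 j [ 0.08  0.83 -0.1   2.27  3.02  0.57  0.58] tcp [ 0.5301 -0.043   0.1825] F [0.4 0.3 0.8] rows 2 end [ 0.07  0.88 -0.1   2.23  3.02  0.58  0.58] 0.0 0.0 mx 0.03 mar 0.18
[-0.6, 0.7, 13.1] [-0.001, 0.001, 0.0]
[-0.6, 0.7, 13.1] [-0.001, 0.001, 0.0]
```

Call:
{"name": "carry_out", "arguments": {
  "xyz": [
    [-0.6, 0.5, 9],
    [-0.6, 0.5, 9],
    [0, 0.5, 7],
    [0, 0, 0]
  ],
  "angular": [
    [0, 0, 0],
    [0, 0, 0],
    [0, 0, 0],
    [0, 0, 0]
  ]
}}

```text
time: 21.43
tcp_pos: [0.5461, -0.0416, 0.1614]
tool_rot: [[-0.747, -0.332, 0.576], [-0.413, 0.911, -0.012], [-0.52, -0.247, -0.817]]
force: [-0.6, 1.0, -0.1]
grip_width: 0.0703
```

```bash
python3 - <<'E'
from go import *
from h import *
go(CRL+Nv*.047+np.array([.001,.0005,.0005]),tilt(spin=2.7),n=6)
for n,a in(("side",(250,130,160,150,5)),("top",(260,140,150,125,5))):
    c=r.capture(n);np.savez(n+"17.npz",**c);crop(n+"17",*a,f"pics/{n}17.png")
E
```

```text
t 21.43 j [ 0.07  0.88 -0.1   2.23  3.02  0.58  0.58] tcp [ 0.5461 -0.0416  0.1614] F [-0.6  1.  -0.1] rows 1 end [ 0.07  0.88 -0.1   2.23  3.02  0.58  0.58] 0.0 0.0 mx 0.0 mar 0.22
[0.5, 0.2, -0.2] [-0.003, 0.002, -0.001]
```

View pics/side17.png

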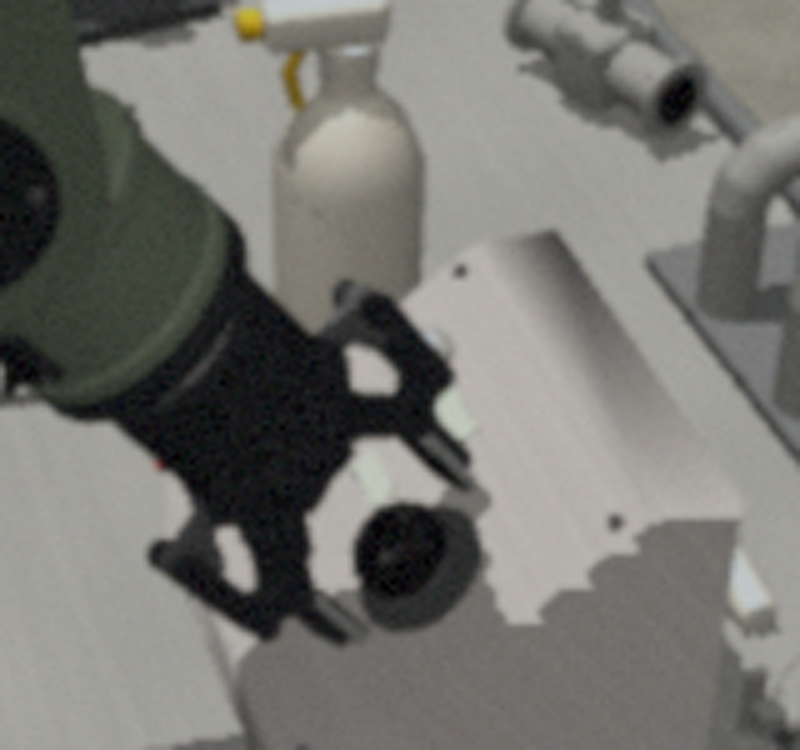

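The jaws straddle the head, with tips at (470,480) and (350,635) and the head at (402,550). I'll close them.

Call:
{"name": "carry_out", "arguments": {
  "xyz": [
    [0, 0, 0],
    [0, 0, 0],
    [0, 0, 0],
    [0, 0, 0]
  ],
  "angular": [
    [0, 0, 0],
    [0, 0, 0],
    [0, 0, 0],
    [0, 0, 0]
  ],
  "claw": 42
}}

```text
time: 21.87
tcp_pos: [0.5452, -0.0418, 0.1629]
tool_rot: [[-0.747, -0.331, 0.576], [-0.413, 0.91, -0.012], [-0.52, -0.247, -0.817]]
force: [0.4, 0.0, 0.8]
grip_width: 0.0419
```

Call:
{"name": "carry_out", "arguments": {
  "xyz": [
    [0, 0, 0],
    [0, 0, 0]
  ],
  "angular": [
    [0, 0, 0],
    [0, 0, 0]
  ],
  "claw": 34
}}

```text
time: 22.03
tcp_pos: [0.5451, -0.0417, 0.1633]
tool_rot: [[-0.747, -0.331, 0.577], [-0.413, 0.91, -0.012], [-0.521, -0.247, -0.817]]
force: [-0.7, -0.1, 0.2]
grip_width: 0.0373
```

```bash
python3 - <<'E'
from go import *
from h import *
o=r.observe();print("F tool",o["tool_rot"].T@o["force"],o["wrist_torque"])
go(CRL+Nv*.047+np.array([.001,.0005,.0005]),tilt(spin=2.7+.8),n=8)
for n,a in(("side",(250,130,160,150,5)),):
    c=r.capture(n);np.savez(n+"18.npz",**c);crop(n+"18",*a,f"pics/{n}18.png")
E
```

```text
F tool [ 0.4621629   0.06413417 -0.54949664] [ 0.05683936  0.80088123 -0.00410589]
t 22.03 j [ 0.07  0.87 -0.1   2.23  3.02  0.58  0.58] tcp [ 0.5451 -0.0417  0.1633] F [-0.7 -0.1  0.2] rows 8 end [ 0.21  0.89 -0.34  2.22  2.74  0.61  0.11] 0.0 0.0 mx 0.06 mar 0.22
[0.1, 0.1, 0.2] [-0.0, 0.0, 0.1]
[0.1, 0.0, 0.2] [-0.0, 0.0, 0.1]
[0.1, 0.0, 0.2] [-0.0, 0.0, 0.1]
[0.1, 0.0, 0.2] [-0.0, 0.0, 0.1]
[0.1, 0.0, 0.2] [-0.0, 0.0, 0.1]
[0.1, 0.0, 0.2] [-0.0, 0.0, 0.1]
[0.1, -0.0, 0.2] [-0.0, 0.0, 0.1]
[0.1, -0.0, 0.2] [-0.0, 0.0, 0.1]
```

View pics/side18.png

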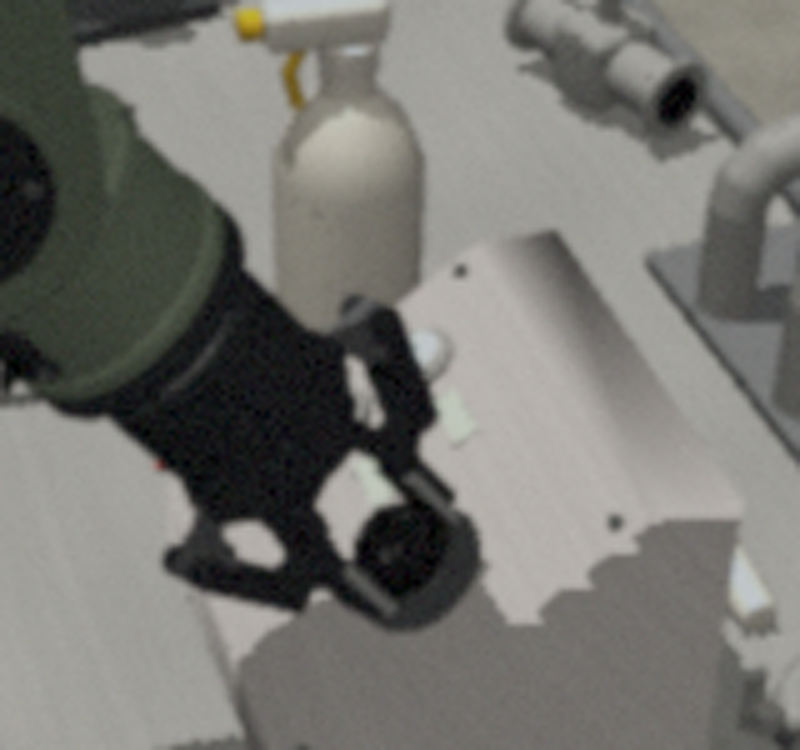

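The head is gripped: width 37 mm, with the same −2.7 mm offset seen on the dial. I'll twist clockwise, which is + about tool z.

Call:
{"name": "carry_out", "arguments": {
  "xyz": [
    [0, 0, 0],
    [0, 0, 0],
    [0, 0, 0],
    [0, 0, 0]
  ],
  "angular": [
    [0, 0, 0.1],
    [0, 0, 0.1],
    [0, 0, 0.1],
    [0, 0, 0.1]
  ]
}}

```text
time: 22.42
tcp_pos: [0.5445, -0.0418, 0.1631]
tool_rot: [[-0.818, -0.005, 0.575], [-0.015, 1.0, -0.013], [-0.575, -0.019, -0.818]]
force: [-1.7, 0.5, 1.3]
grip_width: 0.0373
```

```bash
python3 - <<'E'
from go import *
o=r.observe();print("F tool",o["tool_rot"].T@o["force"],o["tool_rot"].T@o["wrist_torque"])
go(CRL+Nv*.047+np.array([0,.0005,.001]),tilt(spin=2.7+.82),n=8)
E
```

```text
F tool [ 0.66137801  0.4748401  -2.0400176 ] [-0.02646789  0.70001934 -0.0984061 ]
t 22.42 j [ 0.14  0.88 -0.22  2.23  2.87  0.59  0.34] tcp [ 0.5445 -0.0418  0.1631] F [-1.7  0.5  1.3] rows 4 end [ 0.21  0.89 -0.34  2.23  2.73  0.62  0.09] 0.0 0.0 mx 0.06 mar 0.22
[0.2, 0.0, 0.3] [-0.001, 0.001, 0.102]
[0.2, 0.0, 0.3] [-0.001, 0.001, 0.102]
[0.2, 0.0, 0.3] [-0.001, 0.001, 0.102]
[0.2, -0.0, 0.3] [-0.001, 0.001, 0.102]
```

The resisting torque is about 0.1 N m, so the head is turning. I'll continue.

Call:
{"name": "carry_out", "arguments": {
  "xyz": [
    [0, 0, 0],
    [0, 0, 0],
    [0, 0, 0],
    [0, 0, 0],
    [0, 0, 0]
  ],
  "angular": [
    [0, 0, 0.1],
    [0, 0, 0.1],
    [0, 0, 0.1],
    [0, 0, 0.08],
    [0, 0, 0]
  ]
}}

```text
time: 22.83
tcp_pos: [0.5437, -0.0417, 0.1631]
tool_rot: [[-0.755, 0.318, 0.573], [0.38, 0.925, -0.012], [-0.534, 0.209, -0.819]]
force: [-0.5, 1.0, 3.2]
grip_width: 0.0375
```

```bash
python3 - <<'E'
from go import *
from h import *
o=r.observe();print("F tool",o["tool_rot"].T@o["force"],o["tool_rot"].T@o["wrist_torque"])
go(CRL+Nv*.047+np.array([0,.0005,.001]),tilt(spin=2.7+.82),n=8)
for n,a in(("side",(250,130,160,150,5)),):
    c=r.capture(n);np.savez(n+"19.npz",**c);crop(n+"19",*a,f"pics/{n}19.png")
E
```

```text
F tool [-0.94286894  1.40370601 -2.93448959] [-0.02515677  0.49576782 -0.16108515]
t 22.83 j [ 0.21  0.89 -0.34  2.23  2.73  0.62  0.09] tcp [ 0.5437 -0.0417  0.1631] F [-0.5  1.   3.2] rows 1 end [ 0.21  0.89 -0.34  2.23  2.73  0.62  0.09] 0.0 0.0 mx 0.0 mar 0.22
[0.1, 0.1, 1.6] [-0.002, 0.001, 0.003]
```

View pics/side19.png

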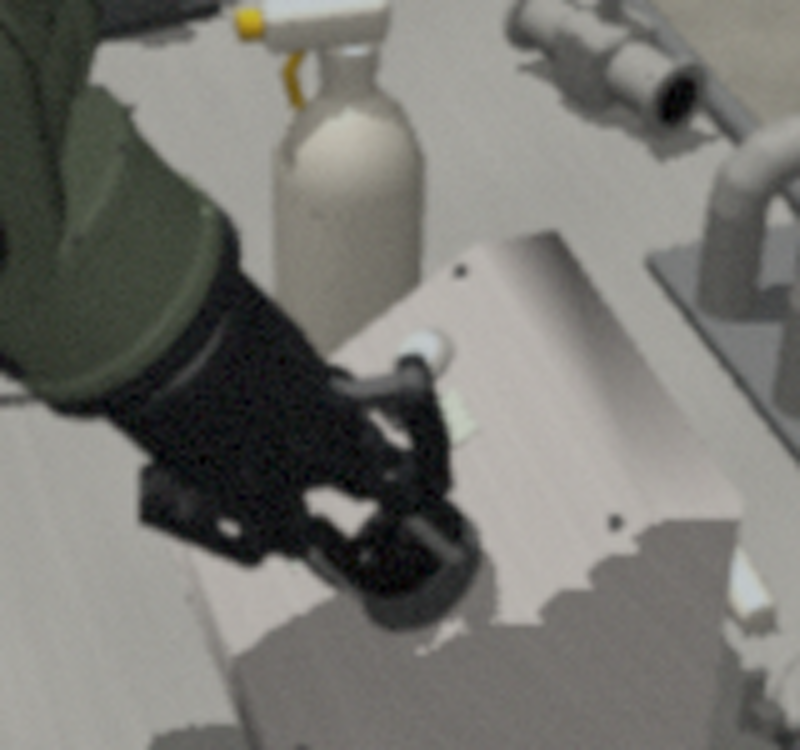

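The head is turned 0.78 rad against about 0.15 N m. I'll let go now.

Call:
{"name": "carry_out", "arguments": {
  "xyz": [
    [0, 0, 0],
    [0, 0, 0],
    [0, 0, 0],
    [0, 0, 0],
    [0, 0, 0]
  ],
  "angular": [
    [0, 0, 0],
    [0, 0, 0],
    [0, 0, 0],
    [0, 0, 0],
    [0, 0, 0]
  ],
  "claw": 70
}}

```text
time: 23.3
tcp_pos: [0.5438, -0.0419, 0.163]
tool_rot: [[-0.76, 0.307, 0.574], [0.366, 0.931, -0.013], [-0.538, 0.2, -0.819]]
force: [-0.4, -0.4, -1.1]
grip_width: 0.0699
```

Call:
{"name": "carry_out", "arguments": {
  "xyz": [
    [0, 0, -10],
    [0, 0, -20],
    [0, 0, -30],
    [0, 0, -35],
    [0, 0, -35]
  ],
  "angular": [
    [0, 0, 0],
    [0, 0, 0],
    [0, 0, 0],
    [0, 0, 0],
    [0, 0, 0]
  ]
}}

```text
time: 23.72
tcp_pos: [0.466, -0.0399, 0.2695]
tool_rot: [[-0.763, 0.307, 0.568], [0.365, 0.931, -0.013], [-0.533, 0.198, -0.823]]
force: [0.2, -0.7, -0.3]
grip_width: 0.0703
```

```bash
python3 - <<'E'
from go import *
from h import *
o=r.observe();print(o["time"],o["joints"].round(2),o["force"].round(1))
for n in("side","top"):
    c=r.capture(n);np.savez(n+"20.npz",**c);cv2.imwrite(f"pics/{n}20f.png",c["img"][:,:,::-1])
crop("side20",270,165,160,140,5,"pics/side20.png")
E
```

```text
23.7167 [ 0.22  0.58 -0.34  2.39  2.68  0.47  0.1 ] [ 0.2 -0.7 -0.3]
```

View pics/side20.png

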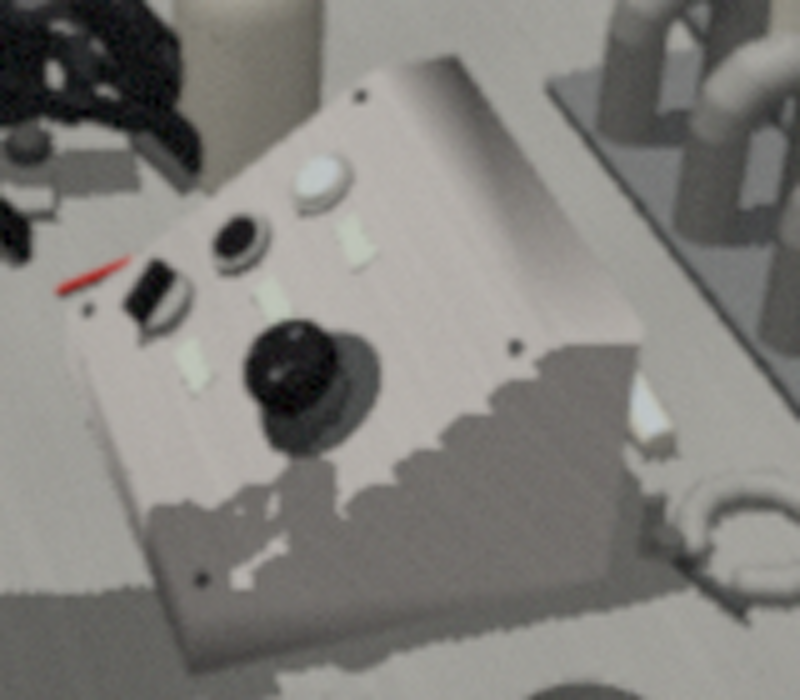

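View pics/top20f.png

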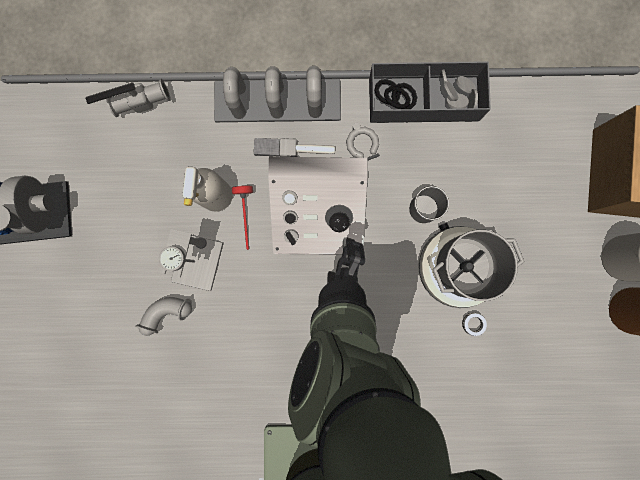

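View pics/side20f.png

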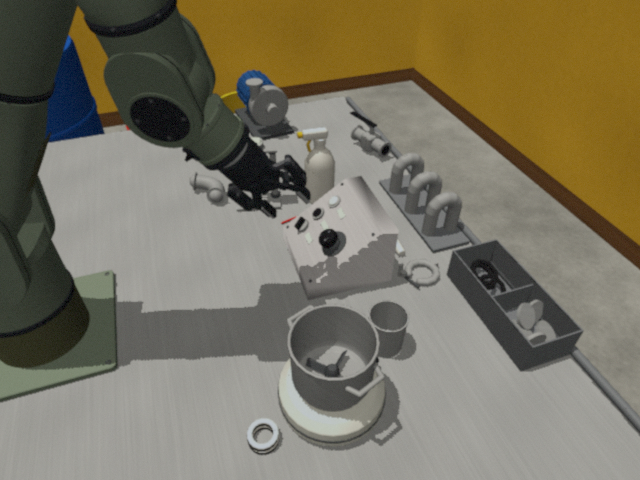

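The head is back at its first place: left edge at 245 and top at 319 in the crop, as before pressing. The thermometer still hangs at top (172,258) and the loose things are unmoved. I'll let things settle, then hand in.

Call:
{"name": "carry_out", "arguments": {
  "xyz": [
    [0, 0, 0],
    [0, 0, 0],
    [0, 0, 0],
    [0, 0, 0]
  ],
  "angular": [
    [0, 0, 0],
    [0, 0, 0],
    [0, 0, 0],
    [0, 0, 0]
  ]
}}

```text
time: 24.15
tcp_pos: [0.4653, -0.04, 0.2731]
tool_rot: [[-0.76, 0.305, 0.573], [0.364, 0.931, -0.014], [-0.538, 0.198, -0.819]]
force: [0.7, 0.3, -0.2]
grip_width: 0.0698
```

```bash
python3 - <<'E'
from cell import r
o=r.observe();print(o["time"],abs(o["qvel"]).max(),o["force"].round(1))
print(r.job_done())
E
```

```text
24.15 0.017476688474539957 [ 0.7  0.3 -0.2]
the job is handed in; nothing more can be done
None
```

The job is done and was handed in at 24.15 s; no verdict was reported.

1. **Stop pressed:** I pushed the mushroom in until it met its end stop at about 29 N. After I let go, the side picture showed the head about 7 mm further in, so it had latched.
2. **Thermometer dipped:** I took the white thermometer out of its fork and held it in the bowl for about 1.3 s. By the arm's position the stem was 38–45 mm below the rim, with its tip at least 25 mm above the rotor hub.
3. **Thermometer hung back:** I lowered it gently onto the fork and released it. It hung upright, within about 3 mm of where it hung at the start.
4. **Stop released:** I turned the head 0.78 rad clockwise against about 0.16 N m and let go. The last side picture shows it back at its unpressed position.

**Last checks:** The final pictures show the thermometer hanging in the fork and the listed loose things where they were. The open gripper was clear of everything, with the measured force near zero. I judged the stop's state from pictures and forces only, as I could not read its joints.

**What did not go as expected:**
- **Red look-alike:** It stood free at the start and was lying down by my second look, beside the sprayer and console. My planned path stayed clear of it and I saw no contact, but I did not see it fall.
- **Wrist joint:** Early on, wrist joint 6 ran onto its lower limit, reading −0.0004 rad. I fitted the arm's kinematics and flipped the wrist before the twist.

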